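# Open the drop-front pastry flap of a baking cabinet onto its two slide-out supports

### The arm

A 7-joint arm with a two-finger parallel gripper is mounted at the origin on the work surface. World frame = base frame: x ahead of the robot, y to its left, z up, the work surface at z = 0. Lengths are in m, angles in rad, forces in N, time in s.
With the tool pointing down it reaches from about 0.425 to 0.95 m from the base axis. Payload 4.7 kg.
Tool frame: the origin (TCP) lies midway between the tips of the shut fingers; the grasp point (between the pads) lies 19 mm behind it; z points along the fingers, y is the line along which they close (so a half turn about z gives the same grasp; the last joint's range is limited). The gripper opens to 87 mm and grips with 3 to 60 N. Pads are 19 mm wide; open, the fingers measure 117 mm over their backs; the gripper's body (75 mm by 190 mm) begins 51 mm behind the grasp point.
Start: joints at [1.237, 0.469, -0.049, 1.532, 0.024, 1.141, -0.082], TCP at [0.203, -0.644, 0.223] pointing down, gripper open.
Joint ranges: [-2.59, 2.59], [-0.33, 1.99], [-1.39, 1.29], [0.1, 2.45], [-1.04, 4.18], [0.21, 1.99], [-2.66, 2.66]. Speed limits (rad/s): [2.57, 2.57, 3.14, 3.14, 3.14, 3.14, 3.14].

### API

Orientations are given as a unit quaternion [x, y, z, w].
In Python, from station import ctrl, vision, finish_job gives the robot as it stands.
- The arm moves only by the tool drive_tool, never from a script. Its argument "steps" is a list of rows, each a list of 2 entries, a list of its own where there are three numbers: the shift along the tool's x, y, z in m, then the turn, a rotation vector about the tool's x, y, z in degrees. A call has exactly 5 rows; each row shifts and turns the commanded pose from where the row before left it, along the tool's axes as they then stand; what a row does not reach is not made up. A row lasts 1/12 s, in which the tool goes at most 41.7 mm and 7.16 degrees, less where a joint would pass 70% of its speed; a pose out of reach is approached as far as the arm can. A call with a gripper value outside its range is refused whole. "gripper" is the finger opening in m, from 0 to 0.087, set as the call begins (left out, the last holds). The fingers move at their own pace and stop on an object; the grip force is fixed at half the most. Time passes only in rows, so rows that do not move let the fingers close, or fill a call up. It gives the time, the measured TCP pose, the force, the opening and the grip force at its end, in the units of the state.
- ctrl.sense(): the state, without advancing time (a new reading comes with each control period).
- vision.camera(name): name is "side" or "top" or "wrist"; returns (picture, depth): 400x640x3 uint8, blue, green, red; 400x640 float32, m along the optical axis (not along the pixel's ray), 0 where there is no reading.
- vision.calibration(name): a dict with "camera_matrix" (3x3 intrinsics, pixels), "k1" (the pictures are not rectified: a ray, as slopes to the right and down, at radius r is drawn at 1 + k1 r^2 times it, then the intrinsics apply), "eye" and "rotation" of the camera in the world. Camera axes: x right, y down, z forward; pixel columns grow to the right and rows downward; lengths in m; the calibration is good to about 2 mm. A picture is of the moment at which its call begins: read the wrist's pose just before it. calibration takes no time and is no camera call; for the wrist camera it gives the pose at the moment of the call.
- finish_job(): hands the job in; it is judged then, once.
The state is a dict: "clock": time; "joint_pos": joint angles; "dq": joint speeds; "effort": joint torques, N m; "ee_pos": TCP position; "orientation": TCP orientation; "force": force on the tool from outside, world axes, zero at the start; "torque": the same for the moment, N m; "width": finger opening in m; "gripper_force": force on a finger pad.
Only numpy, scipy, OpenCV 4.12 (cv2) and the standard library are available. Lean on these libraries where they do the work, as an engineer would, in place of code of your own. Each camera call takes 0.05 s, during which the arm holds its last target. There are 200 camera calls.

### The job

Get the baking cabinet ready for rolling pastry: pull both slide-out supports all the way out to their stops while the flap is still up, then open the flap and lower it gently until it lies level on the supports, without letting it drop. Leave the bowl of apples, the rolling pin and the spice jar undisturbed.

Things in the scene. Friction and masses are not known exactly. Their poses are not given: they have to be found in the camera images.
- cabinet: Fixed sage-green countertop cabinet, 220 deep, 320 wide, 300 mm high, its front turned roughly to world +y. Origin: middle of the front's lower edge, on the counter. Axes: -x straight out of the front, +y to the left as one faces the front (away from the robot), z up. Supports slide and the flap swings to -x. Plinth with the supports below z = 90 mm; flap above it, under an 18 mm top board.
- support_left (a joint): Left slide-out support (as one faces the front): pale wooden bar 22 wide, 45 high, 195 mm long, its top level with the lowered flap's underside. Value: m pulled out; 0 = flush with the cabinet front, 0.140 = at its end stop. Stiff (about 3 N), stays where it is left. Starts 0 to 0.02 out.
- support_right (a joint): Right slide-out support, the same as the left one.
- support_left_knob (a point): Middle of the head of the left support's brass mushroom knob, 34 mm out from the bar's front end, 100 mm left of the cabinet's middle, 67 mm above the counter. Head 30 mm across and 14 mm thick (27 to 41 mm out), neck 14 mm thick. The upright front rises close behind it: a gripper must come tilted, leaning back from the front.
- support_right_knob (a point): The same on the right support, 100 mm to the right of the middle.
- flap (a joint): Drop-front oak flap, slate inlay inside: 280 wide, 188 from hinge to free edge, 18 mm thick, 0.54 to 0.7 kg. Value: rad; 0 = shut upright, 1.571 = level on the pulled-out supports. Without them it sags to 1.92 and blocks them. Friction hinges hold it anywhere up to 0.45 (moving it takes up to 3 N); beyond about 0.55 to 0.75, by its weight, it falls and slams unless carried. Starts 0 to 0.06.
- flap_hinge (a point): Middle of the flap's hinge line, 90 mm above the counter in the cabinet's front plane, along the cabinet's y, at the lower outer corner of the shut flap: the outer face swings through it and is the level flap's underside.
- flap_knob (a point): Middle of the head of the flap's brass knob (as on the supports), mid-width, 143 mm from the hinge line, 45 mm from the free edge, 34 mm out from the outer face: 233 mm high when shut. It ends up under the lowered board, so the hand cannot stay on it to the end: let go while the hinges hold, and carry the flap down by its free edge. Pinched along the cabinet's y it pivots between the pads.
- apple_bowl: Glass bowl heaped with apple slices, 170 mm across, 75 mm high, standing on the counter well in front of the cabinet. Origin: middle of its underside. A bystander.
- rolling_pin: Wooden rolling pin, 310 mm long, 48 mm thick, lying across the top of the cabinet towards its back. Origin: under its middle, long axis y. A bystander.
- spice_jar: Amber glass jar, 48 mm across, 85 mm high, standing on top of the cabinet, in front of the rolling pin. Origin: middle of its underside. A bystander.

How it is judged:
By the outcome, as a careful person would: the job done as asked, in the order asked, and still so for the second after the job is handed in, with the robot touching nothing.
It also fails if it takes over 72 s, if anything falls off the work surface, if the arm or the gripper's body presses on something with over 40 N, if the wrist force passes 120 N, or if a joint passes its speed limit or range.

## Working session

There is one attempt and no reset: what is moved stays moved. The work goes in short steps, Python scripts to look and compute and a tool call to move; the robot and the scene stay as the last step left them, time stands still between calls to the robot, and variables do not carry over. Pictures are saved under pics/ and viewed, at most 10 in all, crops included, and the job is handed in when it is done.

Besides the shell and the picture viewer there is one more tool, called after "Emit:" as name([rows], argument=value, ...), one row to a line, values as JSON. drive_tool: Moves the arm, as the interface text tells. Its arguments: {"type":"object","properties":{"steps":{"type":"array"},"gripper":{"type":"number"}},"required":["steps"]}

```bash
mkdir -p pics; ls; cat > h.py <<'E'
import numpy as np, cv2
from station import ctrl, vision
from scipy.spatial.transform import Rotation as R
def cloud(n):
    c=vision.calibration(n); im,d=vision.camera(n); K=np.array(c["camera_matrix"]);k=c["k1"]
    v,u=np.mgrid[0:400,0:640]
    x=(u-K[0,2])/K[0,0]; y=(v-K[1,2])/K[1,1]
    rd=np.hypot(x,y); r=rd.copy()
    for _ in range(8): r=rd/(1+k*r*r)
    s=np.where(rd>0,r/np.maximum(rd,1e-9),1)
    P=np.stack([x*s*d,y*s*d,d],-1)
    Rm=np.array(c["rotation"])
    if Rm.shape!=(3,3): Rm=R.from_quat(Rm).as_matrix()
    W=P@Rm.T+np.array(c["eye"]); W[d==0]=np.nan
    return im,W
E
python3 - <<'E'
from h import *
for n in("side","top"):
    im,W=cloud(n); cv2.imwrite(f"pics/{n}0.png",im); np.save(n+"0.npy",W); print(vision.calibration(n))
print(ctrl.sense())
E
```

```text
pics
{'camera_matrix': array([[427.87381115,   0.        , 321.02160445],
       [  0.        , 427.87381115, 195.92328778],
       [  0.        ,   0.        ,   1.        ]]), 'k1': -0.11518271581907061, 'eye': array([0.86276138, 0.13156906, 1.16621034]), 'rotation': array([ 0.59076667,  0.79072737, -0.12712031, -0.09790507])}
{'camera_matrix': array([[377.70178789,   0.        , 316.72951693],
       [  0.        , 377.70178789, 201.66479907],
       [  0.        ,   0.        ,   1.        ]]), 'k1': 0.006413647464548194, 'eye': array([0.41893163, 0.04376141, 1.03455824]), 'rotation': array([ 0.71195687, -0.69814832,  0.05194778, -0.05484313])}
{'clock': 0.1, 'joint_pos': array([ 1.23707266,  0.4693776 , -0.04860054,  1.53353498,  0.02414204,
        1.14104311, -0.08229018]), 'dq': array([-0.00017376, -0.00089253,  0.00215382, -0.00239433, -0.00163002,
        0.00018279, -0.00173816]), 'effort': array([ 9.44821986e-04, -5.09167099e+01, -8.11529299e-02, -2.36829364e+01,
       -6.15401007e-02,  3.44669062e-02,  6.56909560e-05]), 'ee_pos': array([ 0.2024287 , -0.64337222,  0.22160981]), 'orientation': array([ 9.88402799e-01,  1.51852294e-01, -1.83038499e-04, -8.68939625e-04]), 'force': array([ 0.26216597, -0.12163773, -0.99198741]), 'torque': array([ 0.01801539,  0.02191589, -0.00198477]), 'gripper_force': 0.0, 'width': 0.08706681545224285}
```

View pics/side0.png

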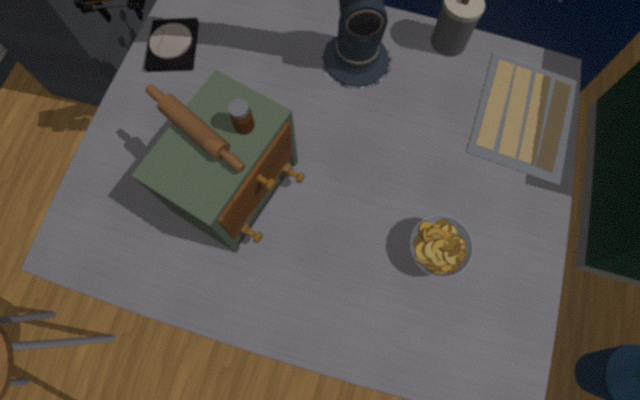

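View pics/top0.png

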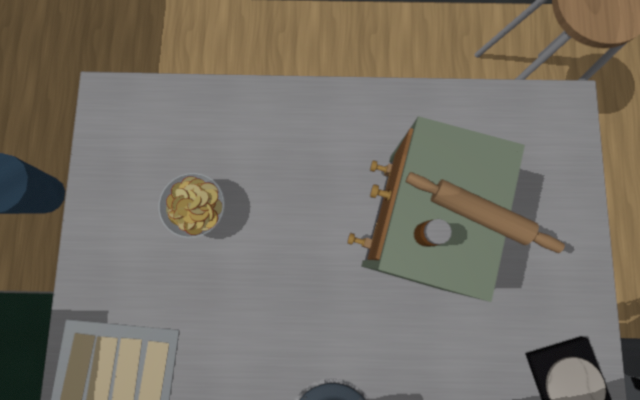

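The side view shows the cabinet's front with three knobs at (298,175), (265,183) and (252,236). In the top view they are at (378,167), (374,191) and (353,239), with the bowl at (192,205) well clear.

```bash
python3 - <<'E'
from h import *
W=np.load("top0.npy"); im=cv2.imread("pics/top0.png").astype(int)
Ws=np.load("side0.npy"); ims=cv2.imread("pics/side0.png").astype(int)
for n,w,i in(("top",W,im),("side",Ws,ims)):
    g=(i[...,1]>i[...,2]+5)&(i[...,1]>i[...,0]+3)&(abs(w[...,2]-.3)<.012)
    p=w[g]; print(n,g.sum(),np.median(p[:,2]))
    r=cv2.minAreaRect((p[:,:2]*1000).astype(np.float32)); print(r); print(cv2.boxPoints(r))
# cabinet frame from top
    print("table z",np.nanmedian(w[(abs(w[...,2])<.02)][:,2]))
for (u,v) in[(378,167),(374,191),(353,239)]:
    q=W[v-8:v+9,u-14:u+10]; print("top",(u,v)); 
    for vv in range(v-8,v+9,4): print([tuple(np.round(W[vv,uu]*1000).astype(int)) for uu in range(u-12,u+12,4)])
E
```

```text
top 14741 0.29958203280815654
((529.6470947265625, -219.66064453125), (221.73056030273438, 320.82244873046875), 75.13050079345703)
[[ 346.15753  -285.6489  ]
 [ 656.2365   -367.9778  ]
 [ 713.13666  -153.6724  ]
 [ 403.05768   -71.343475]]
table z -0.0002894156237226442
side 9587 0.299748502332697
((475.0051574707031, -361.89984130859375), (561.0794067382812, 339.8399353027344), 68.86538696289062)
[[ 215.36322 -562.30286]
 [ 532.3441  -684.8357 ]
 [ 734.6471  -161.49683]
 [ 417.6662   -38.96399]]
table z 0.0003618310704294192
top (378, 167)
[(np.int64(702), np.int64(-87), np.int64(-4)), (np.int64(701), np.int64(-98), np.int64(1)), (np.int64(701), np.int64(-109), np.int64(1)), (np.int64(702), np.int64(-121), np.int64(-1)), (np.int64(701), np.int64(-132), np.int64(0)), (np.int64(701), np.int64(-143), np.int64(1))]
[(np.int64(689), np.int64(-87), np.int64(-1)), (np.int64(689), np.int64(-98), np.int64(1)), (np.int64(669), np.int64(-98), np.int64(79)), (np.int64(690), np.int64(-120), np.int64(1)), (np.int64(690), np.int64(-132), np.int64(-1)), (np.int64(691), np.int64(-144), np.int64(-4))
[... 2930 characters left out ...]
np.int64(84)), (np.int64(471), np.int64(-44), np.int64(80)), (np.int64(472), np.int64(-55), np.int64(74)), (np.int64(472), np.int64(-65), np.int64(71))]
[(np.int64(464), np.int64(-19), np.int64(-1)), (np.int64(464), np.int64(-30), np.int64(1)), (np.int64(461), np.int64(-35), np.int64(73)), (np.int64(465), np.int64(-51), np.int64(0)), (np.int64(465), np.int64(-63), np.int64(-3)), (np.int64(462), np.int64(-65), np.int64(70))]
[(np.int64(453), np.int64(-19), np.int64(1)), (np.int64(453), np.int64(-30), np.int64(1)), (np.int64(454), np.int64(-41), np.int64(-6)), (np.int64(454), np.int64(-52), np.int64(0)), (np.int64(454), np.int64(-62), np.int64(1)), (np.int64(454), np.int64(-73), np.int64(-1))]
```

```bash
cat >> h.py <<'E'
O=np.array([.5581,-.1125,0]); c=np.array([.9666,-.2566,0]); o=np.array([.2566,.9666,0]); Z=np.array([0,0,1.])
M=np.stack([o,c,Z])           # cabinet coords used here: (out, left, up)
def cab(p): return (np.asarray(p)-O)@M.T
def wor(q): return O+np.asarray(q)@M
def ori(tilt,straddle=False,turn=0):  # tilt deg from vertical, z = -Z cos - o sin
    t=np.radians(tilt); z=-Z*np.cos(t)-o*np.sin(t); y=c
    x=np.cross(y,z); m=R.from_matrix(np.stack([x,y,z],1))
    return m*R.from_rotvec([0,0,turn],degrees=True)
def plan(wps,start=None):
    """wps: list of (cab TCP pos or None, Rotation or None, nrows)"""
    if start is None:
        s=ctrl.sense(); p=np.array(s["ee_pos"]); q=R.from_quat(s["orientation"])
    else: p,q=start
    rows=[]
    for P,Q,n in wps:
        P=p if P is None else wor(P); Q=q if Q is None else Q
        for i in range(n,0,-1):
            rv=(q.inv()*Q).as_rotvec(degrees=True)/i
            d=q.inv().apply((P-p)/i)
            d=np.round(d,4); rv=np.round(rv,1)
            if np.linalg.norm(d)>.0417 or np.linalg.norm(rv)>7.16: print("!!fast",np.linalg.norm(d),np.linalg.norm(rv))
            rows.append([d.tolist(),rv.tolist()])
            p=p+q.apply(d); q=q*R.from_rotvec(rv,degrees=True)
    while len(rows)%5: rows.append([[0,0,0],[0,0,0]])
    for i in range(0,len(rows),5): print(str(rows[i:i+5]).replace(" ","").replace("-0.0,","0,").replace("-0.0]","0]").replace("0.0,","0,").replace("0.0]","0]"))
    return p,q
def where():
    s=ctrl.sense(); q=R.from_quat(s["orientation"])
    print("t",round(s["clock"],2),"cab",np.round(cab(s["ee_pos"])*1000,1),"F",np.round(s["force"],1),"w",round(s["width"],4),"gf",s["gripper_force"],"q",np.round(s["joint_pos"],2)); return s
E
python3 - <<'E'
from h import *
for n in("top","side"):
    w=cab(np.load(n+"0.npy"))*1000
    def sh(name,m):
        p=w[m]; print(n,name,len(p),[ (np.round(np.percentile(p[:,k],[2,50,98]),1)).tolist() for k in range(3)] if len(p) else "")
    a,b,z=w[...,0],w[...,1],w[...,2]
    for nm,yc in(("L",100),("R",-100)): sh(nm,(a>26)&(a<90)&(abs(b-yc)<25)&(z>45)&(z<95))
    sh("F",(a>22)&(a<90)&(abs(b)<25)&(z>205)&(z<265))
    sh("face",(a>-12)&(a<22)&(abs(b)<130)&(abs(b)>40)&(z>150)&(z<260))
    sh("jar",(a>-200)&(a<0)&(z>365)); sh("pin",(a>-220)&(z>318)&(z<355))
    sh("bowl",(a>100)&(abs(b)<400)&(z>50)&(z<100))
where()
cur=ctrl.sense(); print(R.from_quat(cur["orientation"]).as_matrix().round(2))
E
```

```text
top L 82 [[27.9, 41.2, 49.8], [85.5, 96.4, 111.8], [63.9, 76.7, 83.8]]
top R 104 [[27.5, 46.5, 56.8], [-114.4, -101.2, -88.0], [64.7, 75.5, 83.2]]
top F 124 [[22.9, 37.9, 46.2], [-14.8, -2.5, 11.7], [229.5, 241.4, 247.2]]
top face 386 [[2.2, 4.4, 6.1], [-126.0, -43.9, 124.6], [153.3, 211.4, 258.0]]
top jar 535 [[-88.7, -68.4, -49.5], [-91.2, -72.0, -52.2], [373.2, 384.4, 386.7]]
top pin 2815 [[-216.0, -122.2, -13.0], [-87.1, -3.3, 28.2], [322.3, 342.3, 349.7]]
top bowl 3114 [[395.4, 469.3, 544.8], [-206.7, -130.6, -54.6], [52.4, 69.8, 87.8]]
side L 95 [[28.2, 45.2, 52.0], [86.4, 100.4, 113.5], [59.8, 76.4, 83.9]]
side R 97 [[27.7, 50.7, 58.8], [-114.0, -98.9, -87.7], [60.8, 75.6, 83.5]]
side F 121 [[22.9, 41.4, 48.4], [-14.0, 0.5, 13.0], [224.7, 240.7, 248.3]]
side face 914 [[3.2, 5.8, 8.6], [-126.6, 45.7, 126.5], [153.0, 209.7, 258.3]]
side jar 358 [[-87.2, -66.0, -48.6], [-88.7, -68.0, -49.3], [369.3, 384.7, 387.7]]
side pin 1948 [[-214.9, -107.5, -8.1], [-70.4, 7.1, 33.8], [321.6, 342.1, 350.8]]
side bowl 2936 [[393.6, 470.3, 545.5], [-208.7, -129.2, -58.2], [52.3, 70.8, 88.4]]
t 0.1 cab [-604.4 -207.6  221.6] F [ 0.3 -0.1 -1. ] w 0.0871 gf 0.0 q [ 1.24  0.47 -0.05  1.53  0.02  1.14 -0.08]
[[ 0.95  0.3  -0.  ]
 [ 0.3  -0.95  0.  ]
 [-0.   -0.   -1.  ]]
```

```bash
python3 - <<'E'
from h import *
s=ctrl.sense(); q0=R.from_quat(s["orientation"])
yaw=lambda a: R.from_rotvec([0,0,a],degrees=True)*q0
pol=lambda r,a,z: cab([r*np.cos(np.radians(a)),r*np.sin(np.radians(a)),z])
print(cab([.2,-.64,.5]))
plan([(pol(.67,-72,.5),None,8),(pol(.56,-35,.5),yaw(37),10),(pol(.55,5,.5),ori(0),10)])
E
```

```text
[-0.60176996 -0.21078296  0.5       ]
[[[0.0008,-0.0006,-0.0348],[0,0,0]],[[0.0008,-0.0006,-0.0348],[0,0,0]],[[0.0008,-0.0006,-0.0348],[0,0,0]],[[0.0007,-0.0006,-0.0348],[0,0,0]],[[0.0008,-0.0006,-0.0348],[0,0,0]]]
[[[0.0007,-0.0006,-0.0348],[0,0,0]],[[0.0008,-0.0007,-0.0348],[0,0,0]],[[0.0007,-0.0006,-0.0348],[0,0,0]],[[0.0335,-0.0226,0],[0,0,-3.7]],[[0.0349,-0.0204,0],[0,0,-3.7]]]
[[[0.0361,-0.0181,0],[0,0,-3.7]],[[0.0372,-0.0157,0.0001],[0,0,-3.7]],[[0.0382,-0.0133,0],[0,0,-3.7]],[[0.0389,-0.0108,0.0001],[0,0,-3.7]],[[0.0396,-0.0083,0],[0,0,-3.7]]]
[[[0.04,-0.0057,0.0001],[0,0,-3.7]],[[0.0403,-0.0031,0],[0,0,-3.7]],[[0.0404,-0.0004,0.0001],[0,-0.1,-3.7]],[[0.0352,-0.0142,0],[0,0,-2.1]],[[0.0357,-0.0129,0],[0,0,-2.1]]]
[[[0.0362,-0.0116,0],[0,0,-2.1]],[[0.0366,-0.0102,0],[0,0,-2.1]],[[0.0369,-0.0089,0],[0,0,-2.0]],[[0.0372,-0.0076,0],[0,0,-2.1]],[[0.0375,-0.0062,0],[0,0,-2.0]]]
[[[0.0377,-0.0049,0],[0,0,-2.1]],[[0.0378,-0.0036,0],[0,0,-2.0]],[[0.0379,-0.0022,-0.0001],[-0.1,0,-2.1]],[[0,0,0],[0,0,0]],[[0,0,0],[0,0,0]]]
```

Emit:
drive_tool([
  [[0,0,-0.035],[0,0,0]],
  [[0,0,-0.035],[0,0,0]],
  [[0,0,-0.035],[0,0,0]],
  [[0,0,-0.035],[0,0,0]],
  [[0,0,-0.035],[0,0,0]],
])

```text
clock: 0.52
ee_pos: [0.2024, -0.6434, 0.3988]
orientation: [0.988, 0.152, -0.0, -0.0]
force: [0.3, -0.1, -0.1]
width: 0.0869
gripper_force: 0.0
```

Emit:
drive_tool([
  [[0,0,-0.035],[0,0,0]],
  [[0,0,-0.035],[0,0,0]],
  [[0,0,-0.035],[0,0,0]],
  [[0.034,-0.023,0],[0,0,-3.7]],
  [[0.035,-0.02,0],[0,0,-3.7]],
])

```text
clock: 0.93
ee_pos: [0.2525, -0.5819, 0.5042]
orientation: [0.977, 0.214, 0.0, 0.002]
force: [1.6, -0.7, 0.7]
width: 0.0871
gripper_force: 0.0
```

Emit:
drive_tool([
  [[0.036,-0.018,0],[0,0,-3.7]],
  [[0.037,-0.016,0],[0,0,-3.7]],
  [[0.038,-0.013,0],[0,0,-3.7]],
  [[0.039,-0.011,0],[0,0,-3.7]],
  [[0.04,-0.008,0],[0,0,-3.7]],
])

```text
clock: 1.35
ee_pos: [0.3801, -0.4206, 0.5023]
orientation: [0.929, 0.371, -0.0, -0.0]
force: [0.8, -0.8, 0.0]
width: 0.0867
gripper_force: 0.0
```

Emit:
drive_tool([
  [[0.04,-0.006,0],[0,0,-3.7]],
  [[0.04,-0.003,0],[0,0,-3.7]],
  [[0.04,0,0],[0,0,-3.7]],
  [[0.035,-0.014,0],[0,0,-2.1]],
  [[0.036,-0.013,0],[0,0,-2.1]],
])

```text
clock: 1.77
ee_pos: [0.4735, -0.2527, 0.5015]
orientation: [0.871, 0.491, -0.0, -0.001]
force: [0.9, -0.4, 0.1]
width: 0.0868
gripper_force: 0.0
```

Emit:
drive_tool([
  [[0.036,-0.012,0],[0,0,-2.1]],
  [[0.037,-0.01,0],[0,0,-2.1]],
  [[0.037,-0.009,0],[0,0,-2.1]],
  [[0.037,-0.008,0],[0,0,-2.1]],
  [[0.037,-0.006,0],[0,0,-2.1]],
])

```text
clock: 2.18
ee_pos: [0.5165, -0.068, 0.5024]
orientation: [0.823, 0.568, -0.0, 0.0]
force: [0.5, -0.2, 0.3]
width: 0.0868
gripper_force: 0.0
```

Emit:
drive_tool([
  [[0.038,-0.005,0],[0,0,-2.0]],
  [[0.038,-0.004,0],[0,0,-2.0]],
  [[0.038,-0.002,0],[0,0,-2.0]],
  [[0,0,0],[0,0,0]],
  [[0,0,0],[0,0,0]],
])

```text
clock: 2.6
ee_pos: [0.5429, 0.0441, 0.5019]
orientation: [0.791, 0.612, -0.0, -0.001]
force: [-0.6, -0.4, 0.3]
width: 0.0866
gripper_force: 0.0
```

```bash
python3 - <<'E'
from h import *
where()
# R knob pregrasp: clear first, then tilt, then down
z=-np.array([np.sin(np.pi/4),0,np.cos(np.pi/4)])
k=np.array([.0505,-.100,.067])+.019*z
plan([(k-.20*z,ori(45),10),(k-.06*z,None,5),(k,None,5)])
print(R.from_quat(ctrl.sense()["orientation"]).as_matrix().round(2), ori(45).as_matrix().round(2))
E
```

```text
t 2.6 cab [147.4 -54.9 501.9] F [-0.6 -0.4  0.3] w 0.0866 gf 0.0 q [ 0.35  0.19 -0.63  1.34  0.11  1.65 -0.51]
[[[0.0031,-0.0045,0.0307],[0,-4.5,0]],[[0.0055,-0.0044,0.0304],[0,-4.5,0]],[[0.0079,-0.0045,0.0298],[0,-4.5,0]],[[0.0102,-0.0044,0.0291],[0,-4.5,0]],[[0.0125,-0.0045,0.0282],[0,-4.5,0.1]]]
[[[0.0146,-0.0045,0.0272],[0,-4.5,0]],[[0.0167,-0.0045,0.0259],[0,-4.5,0.1]],[[0.0187,-0.0045,0.0245],[0,-4.5,0]],[[0.0206,-0.0045,0.023],[0.1,-4.5,0.1]],[[0.0224,-0.0044,0.0214],[0,-4.5,0]]]
[[[0,0,0.028],[0,0,0]],[[0,0,0.028],[0,0,0]],[[0,0,0.028],[0,0,0]],[[0,0,0.028],[0,0,0]],[[0,-0.0001,0.028],[0,0,0]]]
[[[0,0,0.012],[0,0,0]],[[0,0,0.012],[0,0,0]],[[0,0,0.012],[0,0,0]],[[0,0,0.012],[0,0,0]],[[0,0,0.012],[0,0,0]]]
[[ 0.25  0.97 -0.  ]
 [ 0.97 -0.25  0.  ]
 [ 0.   -0.   -1.  ]] [[ 0.18  0.97 -0.18]
 [ 0.68 -0.26 -0.68]
 [-0.71 -0.   -0.71]]
```

Emit:
drive_tool([
  [[0.003,-0.0045,0.031],[0,-4.5,0]],
  [[0.0055,-0.0045,0.03],[0,-4.5,0]],
  [[0.008,-0.0045,0.03],[0,-4.5,0]],
  [[0.01,-0.0045,0.029],[0,-4.5,0]],
  [[0.0125,-0.0045,0.028],[0,-4.5,0]],
], gripper=0.07)

```text
clock: 3.02
ee_pos: [0.5253, 0.0601, 0.3485]
orientation: [0.778, 0.596, -0.156, 0.121]
force: [1.0, -0.4, -0.3]
width: 0.0712
gripper_force: 0.0
```

Emit:
drive_tool([
  [[0.0146,-0.0045,0.027],[0,-4.5,0]],
  [[0.0167,-0.0045,0.026],[0,-4.5,0]],
  [[0.0187,-0.0045,0.0245],[0,-4.5,0]],
  [[0.0206,-0.0045,0.023],[0,-4.5,0]],
  [[0.0224,-0.0045,0.0214],[0,-4.5,0]],
])

```text
clock: 3.43
ee_pos: [0.5079, 0.0814, 0.1948]
orientation: [0.732, 0.562, -0.305, 0.235]
force: [0.2, -0.2, -0.1]
width: 0.0701
gripper_force: 0.0
```

```bash
python3 - <<'E'
from h import *
where()
z=-np.array([np.sin(np.pi/4),0,np.cos(np.pi/4)])
k=np.array([.0505,-.100,.067])+.019*z
plan([(k-.06*z,ori(45),5),(k,None,5)])
im,W=cloud("wrist"); cv2.imwrite("pics/w1.png",im)
w=cab(W)*1000
a,b,zz=w[...,0],w[...,1],w[...,2]
m=(a>26)&(a<90)&(abs(b+100)<25)&(zz>45)&(zz<95); p=w[m]
print(len(p),[np.percentile(p[:,k],[2,50,98]).round(1) for k in range(3)] if len(p) else "")
E
```

```text
t 3.43 cab [174.5 -98.3 194.8] F [ 0.2 -0.2 -0.1] w 0.0701 gf 0.0 q [-0.15  0.6  -0.57  1.71  0.69  1.68 -1.22]
[[[0.0007,-0.0004,0.0274],[0,0.1,0]],[[0.0006,-0.0003,0.0274],[0,0,0]],[[0.0006,-0.0004,0.0274],[0,0.1,-0.1]],[[0.0006,-0.0003,0.0274],[0,0,0]],[[0.0005,-0.0003,0.0275],[0,0.1,-0.1]]]
[[[0,0,0.012],[0,0,0]],[[0,0,0.012],[0,0,0]],[[0,0,0.012],[0,0,0]],[[0,0,0.012],[0,0,0]],[[0,0,0.012],[0,0,0]]]
482 [array([29.9, 56.2, 57.8]), array([-113.6, -100.1,  -87.7]), array([54.9, 70.8, 81.1])]
```

View pics/w1.png

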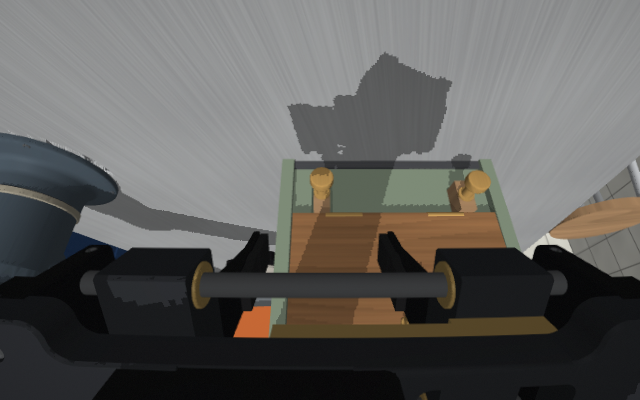

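The wrist view shows the right knob at (320,180), lined up between the fingers (265 to 385), and the left knob at (475,185). The depth agrees with my estimate, so I'm grasping.

Emit:
drive_tool([
  [[0.0006,-0.0003,0.0275],[0,0,0]],
  [[0.0006,-0.0003,0.0275],[0,0,0]],
  [[0.0006,-0.0003,0.0275],[0,0,0]],
  [[0.0006,-0.0003,0.0275],[0,0,0]],
  [[0.0006,-0.0003,0.0275],[0,0,0]],
])

```text
clock: 3.9
ee_pos: [0.4821, -0.0112, 0.0966]
orientation: [0.733, 0.562, -0.303, 0.233]
force: [0.5, 0.2, -1.3]
width: 0.0702
gripper_force: 0.0
```

Emit:
drive_tool([
  [[0,0,0.012],[0,0,0]],
  [[0,0,0.012],[0,0,0]],
  [[0,0,0.012],[0,0,0]],
  [[0,0,0.012],[0,0,0]],
  [[0,0,0.012],[0,0,0]],
])

```text
clock: 4.32
ee_pos: [0.4716, -0.0495, 0.0539]
orientation: [0.732, 0.564, -0.302, 0.234]
force: [-0.1, 0.3, 0.5]
width: 0.0699
gripper_force: 0.0
```

Emit:
drive_tool([
  [[0,0,0],[0,0,0]],
  [[0,0,0],[0,0,0]],
  [[0,0,0],[0,0,0]],
  [[0,0,0],[0,0,0]],
  [[0,0,0],[0,0,0]],
], gripper=0.015)

```text
clock: 4.73
ee_pos: [0.4715, -0.0486, 0.0544]
orientation: [0.732, 0.564, -0.303, 0.234]
force: [-0.9, -0.2, 0.2]
width: 0.0447
gripper_force: 0.0
```

```bash
python3 - <<'E'
from h import *
s=where(); p=cab(s["ee_pos"])
plan([(p+[.120,0,0],None,10),(p+[.128,0,0],None,5)])
E
```

```text
t 4.73 cab [  39.5 -100.1   54.4] F [-0.9 -0.2  0.2] w 0.0447 gf 0.0 q [-0.01  0.69 -0.49  1.99  0.87  1.35 -1.32]
[[[0.0085,0,-0.0085],[0,0,0]],[[0.0085,0,-0.0085],[0,0,0]],[[0.0085,0,-0.0085],[0,0,0]],[[0.0085,0,-0.0085],[0,0,0]],[[0.0085,0,-0.0085],[0,0,0]]]
[[[0.0085,0,-0.0085],[0,0,0]],[[0.0085,0,-0.0084],[0,0,0]],[[0.0085,0.0001,-0.0085],[0,0,0]],[[0.0085,0,-0.0084],[0,0,0]],[[0.0084,0.0001,-0.0085],[0,0,0]]]
[[[0.0011,0,-0.0011],[0,0,0]],[[0.0012,0,-0.0011],[0,0,0]],[[0.0011,0,-0.0011],[0,0,0]],[[0.0012,0,-0.0012],[0,0,0]],[[0.0011,0,-0.0011],[0,0,0]]]
```

Emit:
drive_tool([
  [[0,0,0],[0,0,0]],
  [[0,0,0],[0,0,0]],
  [[0,0,0],[0,0,0]],
  [[0,0,0],[0,0,0]],
  [[0,0,0],[0,0,0]],
])

```text
clock: 5.15
ee_pos: [0.4709, -0.049, 0.0542]
orientation: [0.732, 0.564, -0.303, 0.233]
force: [-1.7, 2.2, 1.7]
width: 0.0294
gripper_force: 30.0
```

Emit:
drive_tool([
  [[0.0085,0,-0.0085],[0,0,0]],
  [[0.0085,0,-0.0085],[0,0,0]],
  [[0.0085,0,-0.0085],[0,0,0]],
  [[0.0085,0,-0.0085],[0,0,0]],
  [[0.0085,0,-0.0085],[0,0,0]],
])

```text
clock: 5.57
ee_pos: [0.4864, 0.0095, 0.0542]
orientation: [0.732, 0.563, -0.304, 0.234]
force: [-1.0, -3.7, 0.5]
width: 0.029
gripper_force: 30.0
```

Emit:
drive_tool([
  [[0.0085,0,-0.0085],[0,0,0]],
  [[0.0085,0,-0.0085],[0,0,0]],
  [[0.0085,0,-0.0085],[0,0,0]],
  [[0.0085,0,-0.0085],[0,0,0]],
  [[0.0085,0,-0.0085],[0,0,0]],
])

```text
clock: 5.98
ee_pos: [0.502, 0.068, 0.0542]
orientation: [0.732, 0.563, -0.303, 0.234]
force: [-1.4, -4.3, 1.4]
width: 0.0292
gripper_force: 30.0
```

Emit:
drive_tool([
  [[0.001,0,-0.001],[0,0,0]],
  [[0.001,0,-0.001],[0,0,0]],
  [[0.001,0,-0.001],[0,0,0]],
  [[0.001,0,-0.001],[0,0,0]],
  [[0,0,0],[0,0,0]],
])

```text
clock: 6.4
ee_pos: [0.5028, 0.0711, 0.0542]
orientation: [0.732, 0.563, -0.304, 0.234]
force: [-2.7, -3.5, 3.6]
width: 0.029
gripper_force: 30.0
```

```bash
python3 - <<'E'
from h import *
where()
E
```

```text
t 6.4 cab [ 163.3 -100.6   54.2] F [-2.7 -3.5  3.6] w 0.029 gf 30.00013455748558 q [-0.17  0.78 -0.52  1.8   0.78  1.48 -1.37]
```

Emit:
drive_tool([
  [[0.001,0,-0.001],[0,0,0]],
  [[0.001,0,-0.001],[0,0,0]],
  [[0.001,0,-0.001],[0,0,0]],
  [[0.001,0,-0.001],[0,0,0]],
  [[0,0,0],[0,0,0]],
])

```text
clock: 6.82
ee_pos: [0.5027, 0.0711, 0.0543]
orientation: [0.731, 0.561, -0.309, 0.236]
force: [-4.1, -14.5, 0.7]
width: 0.0293
gripper_force: 30.0
```

Emit:
drive_tool([
  [[0.001,0,-0.001],[0,0,0]],
  [[0.001,0,-0.001],[0,0,0]],
  [[0.001,0,-0.001],[0,0,0]],
  [[0.001,0,-0.001],[0,0,0]],
  [[0,0,0],[0,0,0]],
])

```text
clock: 7.23
ee_pos: [0.5027, 0.0712, 0.0545]
orientation: [0.73, 0.558, -0.314, 0.238]
force: [-7.1, -25.1, -1.8]
width: 0.0291
gripper_force: 30.1
```

```bash
python3 - <<'E'
from h import *
where()
E
```

```text
t 7.23 cab [ 163.3 -100.7   54.5] F [ -7.1 -25.1  -1.8] w 0.0291 gf 30.089001758024096 q [-0.18  0.79 -0.52  1.79  0.77  1.5  -1.37]
```

Emit:
drive_tool([
  [[-0.003,0,0.003],[0,0,0]],
  [[-0.003,0,0.003],[0,0,0]],
  [[-0.0025,0,0.0025],[0,0,0]],
  [[0,0,0],[0,0,0]],
  [[0,0,0],[0,0,0]],
])

```text
clock: 7.65
ee_pos: [0.5028, 0.0711, 0.0542]
orientation: [0.732, 0.563, -0.304, 0.233]
force: [-2.2, -3.4, 3.3]
width: 0.029
gripper_force: 30.0
```

Emit:
drive_tool([
  [[0,0,0],[0,0,0]],
  [[0,0,0],[0,0,0]],
  [[0,0,0],[0,0,0]],
  [[0,0,0],[0,0,0]],
  [[0,0,0],[0,0,0]],
], gripper=0.07)

```text
clock: 8.07
ee_pos: [0.5033, 0.0722, 0.0537]
orientation: [0.732, 0.564, -0.303, 0.233]
force: [-0.3, -0.3, 0.5]
width: 0.0547
gripper_force: 0.0
```

```bash
python3 - <<'E'
from h import *
s=where(); p=cab(s["ee_pos"])
z=-np.array([np.sin(np.pi/4),0,np.cos(np.pi/4)])
k=np.array([.044,.100,.067])+.019*z
plan([(p-.09*z,ori(45),5),(k-.09*z,ori(45),7),(k-.04*z,None,3),(k,None,5)])
E
```

```text
t 8.07 cab [ 164.5 -100.4   53.7] F [-0.3 -0.3  0.5] w 0.0547 gf 0.0 q [-0.17  0.78 -0.52  1.8   0.78  1.48 -1.37]
[[[0,0,-0.018],[0,0,0]],[[0,0,-0.018],[0,0,0]],[[0,0,-0.018],[0,0,0]],[[0.0001,0,-0.018],[0,0,0]],[[0,0.0001,-0.018],[0.1,-0.1,0]]]
[[[-0.0135,0.0286,0.0135],[0,0,0]],[[-0.0135,0.0286,0.0135],[0,0,0]],[[-0.0135,0.0286,0.0135],[0,0,0]],[[-0.0135,0.0286,0.0136],[0,0,0]],[[-0.0135,0.0287,0.0135],[0,0,0]]]
[[[-0.0136,0.0286,0.0136],[0,0,0]],[[-0.0135,0.0287,0.0135],[0,0,0]],[[0,0,0.0167],[0,0,0]],[[0,0,0.0167],[0,0,0]],[[0,0,0.0166],[0,0,0]]]
[[[0,0,0.008],[0,0,0]],[[0,0,0.008],[0,0,0]],[[0,0,0.008],[0,0,0]],[[0,0,0.008],[0,0,0]],[[0,0,0.008],[0,0,0]]]
```

Emit:
drive_tool([
  [[0,0,-0.018],[0,0,0]],
  [[0,0,-0.018],[0,0,0]],
  [[0,0,-0.018],[0,0,0]],
  [[0,0,-0.018],[0,0,0]],
  [[0,0,-0.018],[0,0,0]],
])

```text
clock: 8.48
ee_pos: [0.5195, 0.134, 0.1181]
orientation: [0.732, 0.564, -0.303, 0.233]
force: [0.0, 0.7, 0.0]
width: 0.0699
gripper_force: 0.0
```

Emit:
drive_tool([
  [[-0.0135,0.0286,0.0135],[0,0,0]],
  [[-0.0135,0.0286,0.0135],[0,0,0]],
  [[-0.0135,0.0286,0.0135],[0,0,0]],
  [[-0.0135,0.0286,0.0135],[0,0,0]],
  [[-0.0135,0.0286,0.0135],[0,0,0]],
])

```text
clock: 8.9
ee_pos: [0.6342, 0.0032, 0.1176]
orientation: [0.732, 0.564, -0.303, 0.233]
force: [0.2, 0.1, -0.1]
width: 0.0702
gripper_force: 0.0
```

Emit:
drive_tool([
  [[-0.0135,0.0286,0.0135],[0,0,0]],
  [[-0.0135,0.0286,0.0135],[0,0,0]],
  [[0,0,0],[0,0,0]],
  [[0,0,0],[0,0,0]],
  [[0,0,0],[0,0,0]],
])

```text
clock: 9.32
ee_pos: [0.6783, -0.0466, 0.1172]
orientation: [0.732, 0.564, -0.303, 0.233]
force: [-1.0, 0.8, -0.3]
width: 0.0701
gripper_force: 0.0
```

```bash
python3 - <<'E'
from h import *
s=where(); p=cab(s["ee_pos"])
z=-np.array([np.sin(np.pi/4),0,np.cos(np.pi/4)])
im,W=cloud("wrist")
w=cab(W)*1000
a,b,zz=w[...,0],w[...,1],w[...,2]
m=(a>26)&(a<90)&(abs(b-100)<25)&(zz>45)&(zz<95); q=w[m]
print(len(q),[np.percentile(q[:,k],[2,50,98]).round(1) for k in range(3)] if len(q) else "")
k=np.array([.044,.100,.067])+.019*z
plan([(k-.03*z,ori(45),5),(k,None,5)])
E
```

```text
t 9.32 cab [ 94.6  99.2 117.2] F [-1.   0.8 -0.3] w 0.0701 gf 0.0 q [-0.01  0.83 -0.45  1.45  0.9   1.59 -0.98]
923 [array([40.2, 49.4, 50.8]), array([ 85.8,  99.5, 112.5]), array([54.5, 69.8, 81.2])]
[[[-0.0002,0.0002,0.0122],[0,0,0]],[[-0.0002,0.0002,0.0122],[0,0,0]],[[-0.0001,0.0002,0.0122],[0,0,0.1]],[[-0.0002,0.0002,0.0122],[0,0,0]],[[-0.0001,0.0003,0.0121],[0.1,-0.1,0.1]]]
[[[0,0,0.006],[0,0,0]],[[0,0,0.006],[0,0,0]],[[0,0,0.006],[0,0,0]],[[0,0,0.006],[0,0,0]],[[0,0,0.006],[0,0,0]]]
```

Emit:
drive_tool([
  [[0,0,0.012],[0,0,0]],
  [[0,0,0.012],[0,0,0]],
  [[0,0,0.012],[0,0,0]],
  [[0,0,0.012],[0,0,0]],
  [[0,0,0.012],[0,0,0]],
], gripper=0.06)

```text
clock: 9.78
ee_pos: [0.667, -0.0897, 0.074]
orientation: [0.732, 0.563, -0.304, 0.233]
force: [0.3, 0.6, 0.1]
width: 0.0602
gripper_force: 0.0
```

Emit:
drive_tool([
  [[0,0,0.006],[0,0,0]],
  [[0,0,0.006],[0,0,0]],
  [[0,0,0.006],[0,0,0]],
  [[0,0,0.006],[0,0,0]],
  [[0,0,0.006],[0,0,0]],
])

```text
clock: 10.2
ee_pos: [0.6625, -0.1089, 0.0538]
orientation: [0.732, 0.564, -0.303, 0.234]
force: [-0.1, -0.5, -0.4]
width: 0.06
gripper_force: 0.0
```

Emit:
drive_tool([
  [[0,0,0],[0,0,0]],
  [[0,0,0],[0,0,0]],
  [[0,0,0],[0,0,0]],
  [[0,0,0],[0,0,0]],
  [[0,0,0],[0,0,0]],
], gripper=0.015)

```text
clock: 10.62
ee_pos: [0.6626, -0.1084, 0.0543]
orientation: [0.732, 0.564, -0.303, 0.234]
force: [-0.1, -0.3, -0.6]
width: 0.0343
gripper_force: 0.0
```

Emit:
drive_tool([
  [[0,0,0],[0,0,0]],
  [[0,0,0],[0,0,0]],
  [[0,0,0],[0,0,0]],
  [[0,0,0],[0,0,0]],
  [[0,0,0],[0,0,0]],
])

```text
clock: 11.03
ee_pos: [0.6621, -0.1084, 0.0543]
orientation: [0.732, 0.564, -0.303, 0.233]
force: [-1.7, 2.2, 2.8]
width: 0.029
gripper_force: 30.0
```

Emit:
drive_tool([
  [[0.009,0,-0.009],[0,0,0]],
  [[0.009,0,-0.009],[0,0,0]],
  [[0.009,0,-0.009],[0,0,0]],
  [[0.009,0,-0.009],[0,0,0]],
  [[0.009,0,-0.009],[0,0,0]],
])

```text
clock: 11.45
ee_pos: [0.6779, -0.0488, 0.0543]
orientation: [0.732, 0.562, -0.305, 0.234]
force: [-3.6, -3.8, 0.9]
width: 0.0288
gripper_force: 30.0
```

Emit:
drive_tool([
  [[0.009,0,-0.009],[0,0,0]],
  [[0.009,0,-0.009],[0,0,0]],
  [[0.009,0,-0.009],[0,0,0]],
  [[0.009,0,-0.009],[0,0,0]],
  [[0.009,0,-0.009],[0,0,0]],
])

```text
clock: 11.87
ee_pos: [0.6943, 0.013, 0.0543]
orientation: [0.732, 0.562, -0.305, 0.234]
force: [-3.5, -3.0, 0.9]
width: 0.0291
gripper_force: 30.0
```

Emit:
drive_tool([
  [[0.001,0,-0.001],[0,0,0]],
  [[0.001,0,-0.001],[0,0,0]],
  [[0.001,0,-0.001],[0,0,0]],
  [[0.001,0,-0.001],[0,0,0]],
  [[0,0,0],[0,0,0]],
])

```text
clock: 12.28
ee_pos: [0.6958, 0.0184, 0.0543]
orientation: [0.732, 0.563, -0.304, 0.234]
force: [-5.1, -2.9, 2.9]
width: 0.0291
gripper_force: 30.0
```

Emit:
drive_tool([
  [[0.001,0,-0.001],[0,0,0]],
  [[0.001,0,-0.001],[0,0,0]],
  [[0.001,0,-0.001],[0,0,0]],
  [[0.001,0,-0.001],[0,0,0]],
  [[0,0,0],[0,0,0]],
])

```text
clock: 12.7
ee_pos: [0.6957, 0.0184, 0.0544]
orientation: [0.732, 0.56, -0.309, 0.235]
force: [-7.7, -10.6, 1.1]
width: 0.0291
gripper_force: 30.0
```

```bash
python3 - <<'E'
from h import *
where()
E
```

```text
t 12.7 cab [161.9  99.4  54.4] F [ -7.7 -10.6   1.1] w 0.0291 gf 30.033427560701966 q [-0.11  0.95 -0.44  1.36  0.89  1.61 -1.06]
```

Emit:
drive_tool([
  [[0.001,0,-0.001],[0,0,0]],
  [[0.001,0,-0.001],[0,0,0]],
  [[-0.002,0,0.002],[0,0,0]],
  [[-0.003,0,0.003],[0,0,0]],
  [[-0.001,0,0.001],[0,0,0]],
])

```text
clock: 13.12
ee_pos: [0.6958, 0.0184, 0.0543]
orientation: [0.732, 0.563, -0.304, 0.233]
force: [-5.3, 0.1, 4.2]
width: 0.0289
gripper_force: 30.0
```

Emit:
drive_tool([
  [[0,0,0],[0,0,0]],
  [[0,0,0],[0,0,0]],
  [[0,0,0],[0,0,0]],
  [[0,0,0],[0,0,0]],
  [[0,0,0],[0,0,0]],
], gripper=0.07)

```text
clock: 13.53
ee_pos: [0.6968, 0.0203, 0.0538]
orientation: [0.732, 0.564, -0.303, 0.233]
force: [0.3, 0.2, -0.9]
width: 0.0546
gripper_force: 0.0
```

Emit:
drive_tool([
  [[0,0,-0.018],[0,0,0]],
  [[0,0,-0.02],[0,0,0]],
  [[0,0,-0.025],[0,0,0]],
  [[0,0,-0.025],[0,0,0]],
  [[0,0,-0.025],[0,0,0]],
])

```text
clock: 13.95
ee_pos: [0.7172, 0.0978, 0.1346]
orientation: [0.732, 0.564, -0.303, 0.233]
force: [0.8, -0.3, -0.9]
width: 0.0698
gripper_force: 0.0
```

```bash
python3 - <<'E'
from h import *
s=where(); p=cab(s["ee_pos"])
im,W=cloud("top"); cv2.imwrite("pics/t2.png",im)
w=cab(W)*1000
a,b,zz=w[...,0],w[...,1],w[...,2]
def sh(n,m):
    q=w[m]; print(n,len(q),[np.percentile(q[:,k],[2,50,98]).round(1) for k in range(3)] if len(q) else "")
sh("R",(a>150)&(a<215)&(abs(b+100)<25)&(zz>45)&(zz<95)); sh("L",(a>150)&(a<215)&(abs(b-100)<25)&(zz>45)&(zz<95))
sh("barR",(a>10)&(a<150)&(abs(b+100)<16)&(zz>75)&(zz<95)); sh("barL",(a>10)&(a<150)&(abs(b-100)<16)&(zz>75)&(zz<95))
sh("F",(a>22)&(a<90)&(abs(b)<25)&(zz>205)&(zz<265))
# flap knob grasp
z=-np.array([np.sin(np.pi/4),0,np.cos(np.pi/4)])
th=.042; k=np.array([.143*np.sin(th)+.034*np.cos(th),0,.09+.143*np.cos(th)-.034*np.sin(th)])+.019*z
print(k)
plan([(k-.15*z,ori(45),7),(k-.07*z,None,3),(k,None,5)])
E
```

```text
t 13.95 cab [244.1  99.8 134.6] F [ 0.8 -0.3 -0.9] w 0.0698 gf 0.0 q [-0.2   0.93 -0.46  1.19  0.85  1.77 -1.  ]
R 0 
L 94 [array([151. , 169.6, 179.7]), array([ 85.1,  97.3, 110.9]), array([65.7, 75.4, 82.5])]
barR 94 [array([10.6, 22.4, 37. ]), array([-111.3,  -99.3,  -89.7]), array([84.8, 88.8, 92.5])]
barL 494 [array([ 13. ,  75.2, 138.7]), array([ 88.1,  97.8, 110.2]), array([76.2, 88.7, 92.5])]
F 125 [array([22.8, 37.9, 46.1]), array([-14.7,  -2.6,  11.8]), array([228.1, 241.3, 247.7])]
[0.02653922 0.         0.21801128]
[[[-0.0306,-0.0142,-0.0073],[0.1,-0.1,0]],[[-0.0306,-0.0142,-0.0072],[0,-0.1,0]],[[-0.0306,-0.0143,-0.0072],[0.1,0,0]],[[-0.0306,-0.0143,-0.0071],[0,-0.1,0]],[[-0.0306,-0.0142,-0.0071],[0.1,0,0]]]
[[[-0.0306,-0.0143,-0.0071],[0,-0.1,0]],[[-0.0306,-0.0142,-0.007],[0.1,0,0]],[[0,0,0.0267],[0,0,0]],[[0,0,0.0267],[0,0,0]],[[-0.0001,0,0.0266],[0,0,0]]]
[[[0,0,0.014],[0,0,0]],[[0,0,0.014],[0,0,0]],[[0,0,0.014],[0,0,0]],[[0,0,0.014],[0,0,0]],[[0,0.0001,0.014],[0,0,0]]]
```

Emit:
drive_tool([
  [[-0.0306,-0.0142,-0.0072],[0,0,0]],
  [[-0.0306,-0.0142,-0.0072],[0,0,0]],
  [[-0.0306,-0.0142,-0.0072],[0,0,0]],
  [[-0.0306,-0.0142,-0.0072],[0,0,0]],
  [[-0.0306,-0.0142,-0.0072],[0,0,0]],
], gripper=0.06)

```text
clock: 14.42
ee_pos: [0.6262, 0.0344, 0.2683]
orientation: [0.732, 0.564, -0.303, 0.234]
force: [-0.3, -0.2, 0.2]
width: 0.0605
gripper_force: 0.0
```

Emit:
drive_tool([
  [[-0.0306,-0.0142,-0.0072],[0,0,0]],
  [[-0.0306,-0.0142,-0.0072],[0,0,0]],
  [[0,0,0.027],[0,0,0]],
  [[0,0,0.027],[0,0,0]],
  [[0,0,0],[0,0,0]],
])

```text
clock: 14.83
ee_pos: [0.5791, -0.0314, 0.2809]
orientation: [0.732, 0.562, -0.306, 0.233]
force: [0.4, -1.7, -0.6]
width: 0.0598
gripper_force: 0.0
```

```bash
python3 - <<'E'
from h import *
s=where(); p=cab(s["ee_pos"])
im,W=cloud("wrist"); w=cab(W)*1000
a,b,zz=w[...,0],w[...,1],w[...,2]
q=w[(a>22)&(a<60)&(abs(b)<20)&(zz>210)&(zz<258)]; print(len(q),[np.percentile(q[:,k],[2,50,98]).round(1) for k in range(3)] if len(q) else "")
z=-np.array([np.sin(np.pi/4),0,np.cos(np.pi/4)])
k=np.array([.0400,0,.2315])+.018*z
plan([(k-.03*z,ori(45),5),(k,None,5)])
E
```

```text
t 14.83 cab [ 83.8  -0.5 280.9] F [ 0.4 -1.7 -0.6] w 0.0598 gf 0.0 q [ 0.    0.53 -0.51  1.58  0.78  1.73 -0.92]
970 [array([36.3, 45.8, 47.3]), array([-14. ,  -0.5,  12.1]), array([219.3, 234.7, 245.7])]
[[[0.0006,0.0001,0.0112],[0,0,0]],[[0.0006,0,0.0112],[0,0,0]],[[0.0007,0.0001,0.0112],[-0.1,0.1,0]],[[0.0006,0,0.0112],[0,0,0]],[[0.0006,0,0.0113],[-0.1,0.1,0]]]
[[[0,0,0.006],[0,0,0]],[[0,0,0.006],[0,0,0]],[[0,0,0.006],[0,0,0]],[[0,0,0.006],[0,0,0]],[[0,0,0.006],[0,0,0]]]
```

Emit:
drive_tool([
  [[0.0006,0,0.0112],[0,0,0]],
  [[0.0006,0,0.0112],[0,0,0]],
  [[0.0006,0,0.0112],[0,0,0]],
  [[0.0006,0,0.0112],[0,0,0]],
  [[0.0006,0,0.0112],[0,0,0]],
])

```text
clock: 15.3
ee_pos: [0.5716, -0.0633, 0.2401]
orientation: [0.732, 0.564, -0.303, 0.233]
force: [0.8, 1.4, -1.2]
width: 0.0603
gripper_force: 0.0
```

Emit:
drive_tool([
  [[0,0,0.006],[0,0,0]],
  [[0,0,0.006],[0,0,0]],
  [[0,0,0.006],[0,0,0]],
  [[0,0,0.006],[0,0,0]],
  [[0,0,0.006],[0,0,0]],
])

```text
clock: 15.72
ee_pos: [0.5663, -0.0834, 0.2197]
orientation: [0.732, 0.564, -0.303, 0.234]
force: [0.4, -0.6, 0.0]
width: 0.0604
gripper_force: 0.0
```

Emit:
drive_tool([
  [[0,0,0],[0,0,0]],
  [[0,0,0],[0,0,0]],
  [[0,0,0],[0,0,0]],
  [[0,0,0],[0,0,0]],
  [[0,0,0],[0,0,0]],
], gripper=0.015)

```text
clock: 16.13
ee_pos: [0.5665, -0.0829, 0.2202]
orientation: [0.732, 0.564, -0.303, 0.234]
force: [-0.4, 0.3, -0.5]
width: 0.0344
gripper_force: 0.0
```

Emit:
drive_tool([
  [[0,0,0],[0,0,0]],
  [[0,0,0],[0,0,0]],
  [[0,0,0],[0,0,0]],
  [[0,0,0],[0,0,0]],
  [[0,0,0],[0,0,0]],
])

```text
clock: 16.55
ee_pos: [0.5654, -0.0827, 0.2201]
orientation: [0.732, 0.564, -0.304, 0.233]
force: [-4.9, 2.7, 2.8]
width: 0.0286
gripper_force: 30.0
```

Emit:
drive_tool([
  [[0.005,0,-0.0024],[0,0,0]],
  [[0.005,0,-0.0024],[0,0,0]],
  [[0.005,0,-0.0022],[0,0,0]],
  [[0.005,0,-0.0021],[0,0,0]],
  [[0.005,0,-0.002],[0,0,0]],
])

```text
clock: 16.97
ee_pos: [0.5716, -0.0596, 0.2109]
orientation: [0.732, 0.562, -0.305, 0.234]
force: [-6.2, -0.6, 2.7]
width: 0.0291
gripper_force: 30.0
```

Emit:
drive_tool([
  [[0.0054,0,-0.0018],[0,0,0]],
  [[0.0054,0,-0.0015],[0,0,0]],
  [[0.0054,0,-0.0013],[0,0,0]],
  [[0.0054,0,-0.001],[0,0,0]],
  [[0.0054,0,-0.0008],[0,0,0]],
])

```text
clock: 17.38
ee_pos: [0.5778, -0.036, 0.196]
orientation: [0.732, 0.563, -0.305, 0.233]
force: [-5.7, 0.4, 2.6]
width: 0.029
gripper_force: 30.0
```

Emit:
drive_tool([
  [[0,0,0],[0,0,0]],
  [[0,0,0],[0,0,0]],
  [[0,0,0],[0,0,0]],
  [[0,0,0],[0,0,0]],
  [[0,0,0],[0,0,0]],
])

```text
clock: 17.8
ee_pos: [0.5781, -0.0349, 0.1951]
orientation: [0.732, 0.564, -0.303, 0.232]
force: [-4.0, 3.7, 0.7]
width: 0.029
gripper_force: 30.0
```

```bash
python3 - <<'E'
from h import *
s=where()
im,W=cloud("side"); cv2.imwrite("pics/s3.png",im)
w=cab(W)*1000
a,b,zz=w[...,0],w[...,1],w[...,2]
q=w[(a>20)&(a<120)&(abs(b)<135)&(abs(b)>60)&(zz>230)&(zz<285)]; print(len(q),[np.percentile(q[:,k],[2,50,98]).round(1) for k in range(3)] if len(q) else "")
E
```

```text
t 17.8 cab [ 80.2  -0.6 195.1] F [-4.   3.7  0.7] w 0.029 gf 30.002268254756927 q [ 0.    0.61 -0.5   1.66  0.81  1.61 -1.02]
747 [array([ 43.3,  66.2, 118.3]), array([-131.1,   66.2,  132. ]), array([234.2, 265.9, 280. ])]
```

View pics/s3.png

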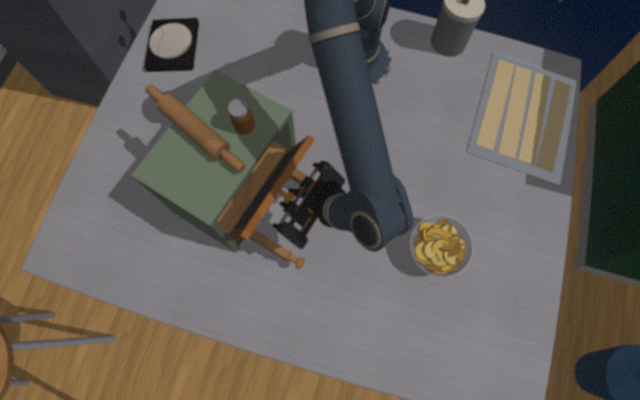

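The flap is about 0.42 rad open and both supports are out; the left one's tip is at (298,262). The hand is still on the knob near (305,200). Next I'll let go, back off and turn the hand 90° so the fingers can straddle the free edge.

Emit:
drive_tool([
  [[0,0,0],[0,0,0]],
  [[0,0,0],[0,0,0]],
  [[0,0,0],[0,0,0]],
  [[0,0,0],[0,0,0]],
  [[0,0,0],[0,0,0]],
], gripper=0.07)

```text
clock: 18.27
ee_pos: [0.5793, -0.0361, 0.1956]
orientation: [0.732, 0.563, -0.303, 0.234]
force: [0.2, 0.1, -0.7]
width: 0.0546
gripper_force: 0.0
```

Emit:
drive_tool([
  [[0,0,-0.02],[0,0,0]],
  [[0,0,-0.025],[0,0,0]],
  [[0,0,-0.025],[0,0,0]],
  [[0,0,-0.025],[0,0,0]],
  [[0,0,-0.025],[0,0,0]],
])

```text
clock: 18.68
ee_pos: [0.6009, 0.0467, 0.2814]
orientation: [0.732, 0.563, -0.303, 0.234]
force: [0.9, 0.1, -0.7]
width: 0.0698
gripper_force: 0.0
```

```bash
cat >> h.py <<'E'
t45=np.radians(45); zt=-np.array([np.sin(t45),0,np.cos(t45)]); ut=np.array([np.cos(t45),0,-np.sin(t45)])
def edge(th): return np.array([.188*np.sin(th),0,.09+.188*np.cos(th)])
def tcp(th,g,d=.016,b=.035):
    phi=max(0,t45-th); return edge(th)+d*zt-(g/2-d*np.tan(phi))*ut+np.array([0,b,0])
E
python3 - <<'E'
from h import *
s=where()
im,W=cloud("side"); im2,W2=cloud("top")
for w in (cab(W)*1000,cab(W2)*1000):
    a,b,zz=w[...,0],w[...,1],w[...,2]
    m=(a>25)&(a<110)&(abs(b)<135)&(abs(b)>70)&(zz>240)&(zz<278); q=w[m]; print(len(q),[np.percentile(q[:,k],[2,50,98]).round(1) for k in range(3)] if len(q) else "")
    # outer/inner face samples
    m=(a>15)&(a<110)&(abs(b)<135)&(abs(b)>60)&(zz>130)&(zz<250); q=w[m]
    if len(q): print("ang",len(q),np.percentile(np.arctan2(q[:,0],q[:,2]-90),[5,50,95]).round(3))
th=.42; P=edge(th)+.016*zt-.0055*ut+np.array([0,.035,0])
print(P)
plan([(P-.11*zt,ori(45,turn=90),15),(P-.05*zt,None,5),(P,None,5)])
E
```

```text
t 18.68 cab [164.9   0.5 281.4] F [ 0.9  0.1 -0.7] w 0.0698 gf 0.0 q [-0.11  0.6  -0.52  1.46  0.76  1.81 -0.97]
561 [array([47.5, 65.8, 75.7]), array([-132.2,   76.2,  132.3]), array([243.7, 265.4, 271. ])]
ang 275 [0.201 0.27  0.303]
814 [array([45.8, 61.1, 73.9]), array([-132.8,  -73.7,  131.7]), array([242.3, 264.1, 270.1])]
ang 780 [0.194 0.263 0.295]
[0.06145617 0.035      0.2542361 ]
[[[-0.0037,0.0023,-0.001],[0,0,6.0]],[[-0.0034,0.0027,-0.001],[0,0,6.0]],[[-0.0031,0.003,-0.0009],[0,0,6.0]],[[-0.0028,0.0033,-0.001],[0,0,6.0]],[[-0.0025,0.0036,-0.0009],[0,0,6.0]]]
[[[-0.0021,0.0038,-0.001],[0,0,6.0]],[[-0.0016,0.004,-0.0009],[0,-0.1,6.0]],[[-0.0012,0.0042,-0.001],[0,0,6.0]],[[-0.0008,0.0043,-0.0009],[0,-0.1,6.0]],[[-0.0003,0.0043,-0.001],[0,0,6.0]]]
[[[0.0001,0.0044,-0.0009],[0,-0.1,6.0]],[[0.0006,0.0043,-0.001],[0,0,6.0]],[[0.001,0.0042,-0.0009],[0,0,6.0]],[[0.0015,0.0041,-0.001],[-0.1,-0.1,6.0]],[[0.0019,0.0039,-0.0009],[0,0,6.0]]]
[[[0,0,0.012],[0,0,0]],[[0,0,0.012],[0,0,0]],[[0,0,0.012],[0,0,0]],[[0,0,0.012],[0,0,0]],[[0,0.0001,0.012],[0,0,0]]]
[[[0,0,0.01],[0,0,0]],[[0,0,0.01],[0,0,0]],[[0,0,0.01],[0,0,0]],[[0,0,0.01],[0,0,0]],[[-0.0001,0,0.01],[0,0,0]]]
```

Emit:
drive_tool([
  [[-0.0037,0.0023,-0.001],[0,0,6]],
  [[-0.0034,0.0027,-0.001],[0,0,6]],
  [[-0.003,0.003,-0.001],[0,0,6]],
  [[-0.0028,0.0033,-0.001],[0,0,6]],
  [[-0.0025,0.0036,-0.001],[0,0,6]],
], gripper=0.05)

```text
clock: 19.2
ee_pos: [0.6091, 0.0326, 0.2961]
orientation: [0.854, 0.352, -0.233, 0.305]
force: [-0.3, 0.6, 0.1]
width: 0.0516
gripper_force: 0.0
```

Emit:
drive_tool([
  [[-0.002,0.0038,-0.001],[0,0,6]],
  [[-0.0016,0.004,-0.001],[0,0,6]],
  [[-0.0012,0.0042,-0.001],[0,0,6]],
  [[-0.0008,0.0043,-0.001],[0,0,6]],
  [[-0.0003,0.0043,-0.001],[0,0,6]],
])

```text
clock: 19.62
ee_pos: [0.6177, 0.0206, 0.3127]
orientation: [0.916, 0.119, -0.146, 0.355]
force: [-0.2, 0.5, 0.9]
width: 0.0499
gripper_force: 0.0
```

Emit:
drive_tool([
  [[0,0.0044,-0.001],[0,0,6]],
  [[0.0006,0.0043,-0.001],[0,0,6]],
  [[0.001,0.0042,-0.001],[0,0,6]],
  [[0.0015,0.004,-0.001],[0,0,6]],
  [[0.002,0.004,-0.001],[0,0,6]],
])

```text
clock: 20.03
ee_pos: [0.6263, 0.0084, 0.3294]
orientation: [0.915, -0.122, -0.049, 0.38]
force: [0.1, -0.1, -0.1]
width: 0.0497
gripper_force: 0.0
```

```bash
python3 - <<'E'
from h import *
s=where(); print((R.from_quat(s["orientation"]).inv()*ori(45,turn=90)).as_rotvec(degrees=True).round(1))
P=np.array([.0615,.035,.2542])
plan([(P-.04*zt,ori(45,turn=90),5),(P,None,5)])
im,W=cloud("wrist"); cv2.imwrite("pics/w4.png",im)
w=cab(W)*1000; a,b,zz=w[...,0],w[...,1],w[...,2]
m=(a>30)&(a<110)&(abs(b-35)<60)&(zz>225)&(zz<290); q=w[m]; print(len(q),[np.percentile(q[:,k],[2,50,98]).round(1) for k in range(3)] if len(q) else "")
E
```

```text
t 20.03 cab [134.4  34.9 329.4] F [ 0.1 -0.1 -0.1] w 0.0497 gf 0.0 q [-0.23  0.54 -0.22  1.39  0.69  1.78 -2.35]
[ 0.1  0.1 -0.3]
[[[0,-0.0003,0.0129],[0,0,-0.1]],[[0,-0.0004,0.0129],[0,0,0]],[[0.0001,-0.0003,0.013],[0,0,-0.1]],[[0,-0.0004,0.0129],[0,0,0]],[[0.0001,-0.0003,0.013],[0.1,0.1,-0.1]]]
[[[0,0,0.008],[0,0,0]],[[0,0,0.008],[0,0,0]],[[0,0,0.008],[0,0,0]],[[0,0,0.008],[0,0,0]],[[-0.0001,0,0.008],[0,0,0]]]
3658 [array([58. , 66.2, 73.9]), array([-21.9,  39.7,  93. ]), array([226.6, 263.4, 269.5])]
```

View pics/w4.png

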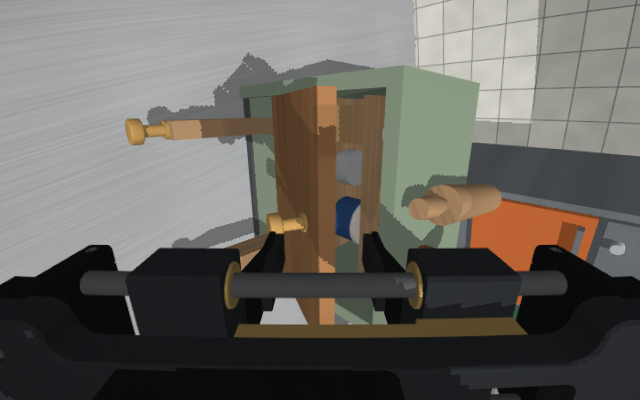

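The wrist view shows the flap's free edge at (326,90 to 330), between the fingers at (270,250) and (375,250). Joint 7 is close to its limit, though, so I'll turn the hand half a turn the other way, which gives the same grasp with more room.

Emit:
drive_tool([
  [[0,0,0],[0,0,-7.1]],
  [[0,0,0],[0,0,-7.1]],
  [[0,0,0],[0,0,-7.1]],
  [[0,0,0],[0,0,-7.1]],
  [[0,0,0],[0,0,-7.1]],
])

```text
clock: 20.5
ee_pos: [0.6262, 0.0089, 0.3293]
orientation: [0.908, 0.169, -0.165, 0.346]
force: [-0.1, -0.6, -0.5]
width: 0.0501
gripper_force: 0.0
```

Emit:
drive_tool([
  [[0,0,0],[0,0,-7.1]],
  [[0,0,0],[0,0,-7.1]],
  [[0,0,0],[0,0,-7.1]],
  [[0,0,0],[0,0,-7.1]],
  [[0,0,0],[0,0,-7.1]],
])

```text
clock: 20.92
ee_pos: [0.6263, 0.0089, 0.3292]
orientation: [0.813, 0.438, -0.262, 0.279]
force: [0.2, -0.3, 0.5]
width: 0.0497
gripper_force: 0.0
```

Emit:
drive_tool([
  [[0,0,0],[0,0,-7.1]],
  [[0,0,0],[0,0,-7.1]],
  [[0,0,0],[0,0,-7.1]],
  [[0,0,0],[0,0,-7.1]],
  [[0,0,0],[0,0,-7.1]],
])

```text
clock: 21.33
ee_pos: [0.6263, 0.0089, 0.3292]
orientation: [0.641, 0.665, -0.335, 0.186]
force: [-0.3, 0.7, 0.2]
width: 0.05
gripper_force: 0.0
```

Emit:
drive_tool([
  [[0,0,0],[0,0,-7.1]],
  [[0,0,0],[0,0,-7.1]],
  [[0,0,0],[0,0,-7.1]],
  [[0,0,0],[0,0,-7.1]],
  [[0,0,0],[0,0,-7.1]],
])

```text
clock: 21.75
ee_pos: [0.6263, 0.0089, 0.3292]
orientation: [0.408, 0.829, -0.376, 0.075]
force: [0.4, -0.1, 0.1]
width: 0.0499
gripper_force: 0.0
```

Emit:
drive_tool([
  [[0,0,0],[0,0,-7.1]],
  [[0,0,0],[0,0,-7.1]],
  [[0,0,0],[0,0,-7.1]],
  [[0,0,0],[0,0,-7.1]],
  [[0,0,0],[0,0,-7.1]],
])

```text
clock: 22.17
ee_pos: [0.6264, 0.0089, 0.3292]
orientation: [0.136, 0.914, -0.381, -0.043]
force: [-0.4, -0.4, 0.3]
width: 0.0502
gripper_force: 0.0
```

```bash
python3 - <<'E'
from h import *
s=where(); Q=ori(45,turn=-90); print((R.from_quat(s["orientation"]).inv()*Q).as_rotvec(degrees=True).round(1))
P=np.array([.0615,.035,.2542])
st=plan([(P-.04*zt,Q,5),(P,None,5)])
print("close to .03, then arc")
L=[]
for th in np.linspace(.42,.8,16)[1:]: L.append((tcp(th,.030),None,1))
plan(L,(wor(tcp(.42,.030)),Q)); print(np.round(tcp(.42,.03),4))
E
```

```text
t 22.17 cab [134.8  34.8 329.2] F [-0.4 -0.4  0.3] w 0.0502 gf 0.0 q [ 0.06  0.63 -0.72  1.37  0.88  1.93  0.62]
[-0.1 -0.  -2. ]
[[[0,0.0003,0.013],[0,0,-0.4]],[[0,0.0002,0.013],[0,0,-0.4]],[[-0.0001,0.0003,0.013],[0,0,-0.4]],[[0,0.0002,0.0129],[0,0,-0.4]],[[-0.0001,0.0003,0.013],[-0.1,0,-0.4]]]
[[[0,0,0.008],[0,0,0]],[[0,0,0.008],[0,0,0]],[[0,0,0.008],[0,0,0]],[[0,0,0.008],[0,0,0]],[[0,0,0.008],[0,0,0]]]
close to .03, then arc
[[[0,0.004,-0.0016],[0,0,0]],[[0,0.0041,-0.0016],[0,0,0]],[[0,0.0041,-0.0014],[0,0,0]],[[0,0.0041,-0.0013],[0,0,0]],[[0,0.0042,-0.0012],[0,0,0]]]
[[[0,0.0042,-0.001],[0,0,0]],[[0,0.0043,-0.001],[0,0,0]],[[0,0.0042,-0.0008],[0,0,0]],[[0,0.0043,-0.0007],[0,0,0]],[[0,0.0043,-0.0006],[0,0,0]]]
[[[0,0.0044,-0.0005],[0,0,0]],[[0,0.0043,-0.0004],[0,0,0]],[[0,0.0044,-0.0002],[0,0,0]],[[0,0.0043,-0.0001],[0,0,0]],[[0,0.0046,0],[0,0,0]]]
[0.0591 0.035  0.2566]
```

Emit:
drive_tool([
  [[0,0.0003,0.013],[0,0,-0.4]],
  [[0,0.0002,0.013],[0,0,-0.4]],
  [[0,0.0003,0.013],[0,0,-0.4]],
  [[0,0.0002,0.013],[0,0,-0.4]],
  [[0,0.0003,0.013],[0,0,-0.4]],
])

```text
clock: 22.58
ee_pos: [0.6145, -0.0352, 0.282]
orientation: [0.123, 0.915, -0.38, -0.048]
force: [-0.6, 0.1, 0.1]
width: 0.0504
gripper_force: 0.0
```

Emit:
drive_tool([
  [[0,0,0.008],[0,0,0]],
  [[0,0,0.008],[0,0,0]],
  [[0,0,0.008],[0,0,0]],
  [[0,0,0.008],[0,0,0]],
  [[0,0,0.008],[0,0,0]],
])

```text
clock: 23.0
ee_pos: [0.6078, -0.0612, 0.2546]
orientation: [0.123, 0.916, -0.38, -0.047]
force: [-0.1, 0.4, 1.2]
width: 0.0499
gripper_force: 0.0
```

```bash
python3 - <<'E'
from h import *
s=where(); p=cab(s["ee_pos"])
im,W=cloud("top"); w=cab(W)*1000
a,b,zz=w[...,0],w[...,1],w[...,2]
q=w[(a>25)&(a<110)&(b<135)&(b>85)&(zz>240)&(zz<278)]; print(len(q),[np.percentile(q[:,k],[2,50,98]).round(1) for k in range(3)] if len(q) else "")
im=cloud("side")[0]; cv2.imwrite("pics/s5.png",cv2.resize(im[60:310,120:460],None,fx=2,fy=2))
E
```

```text
t 23.0 cab [ 62.3  34.9 254.6] F [-0.1  0.4  1.2] w 0.0499 gf 0.0 q [ 0.17  0.63 -0.71  1.55  0.91  1.76  0.61]
89 [array([45.8, 60.3, 73.9]), array([119.1, 127.9, 134.5]), array([241.9, 263.9, 269.7])]
```

View pics/s5.png

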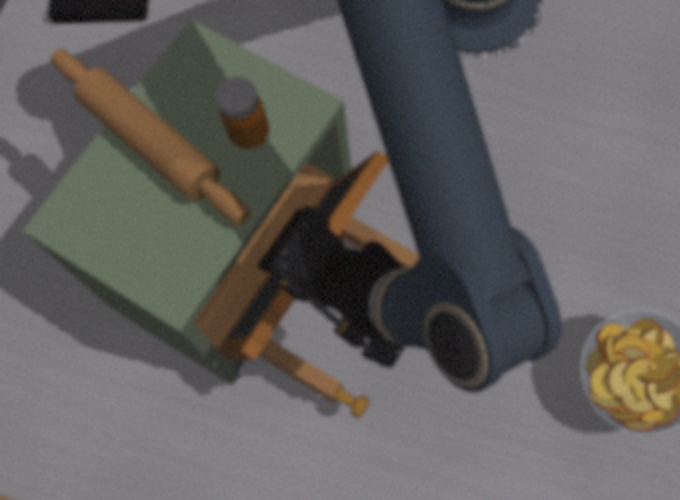

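The side view shows the hand straddling the flap's free edge around (320,250) in the crop. It is clear of the jar and pin, and both support bars are out. Next I'll narrow the gap and push gently past the tipping point.

Emit:
drive_tool([
  [[0,0,0],[0,0,0]],
  [[0,0,0],[0,0,0]],
  [[0,0,0],[0,0,0]],
  [[0,0,0],[0,0,0]],
  [[0,0,0],[0,0,0]],
], gripper=0.03)

```text
clock: 23.52
ee_pos: [0.608, -0.0606, 0.2551]
orientation: [0.123, 0.916, -0.38, -0.047]
force: [-0.0, 0.7, -0.2]
width: 0.0311
gripper_force: 0.0
```

Emit:
drive_tool([
  [[0,0.002,-0.0008],[0,0,0]],
  [[0,0.002,-0.0008],[0,0,0]],
  [[0,0.002,-0.0008],[0,0,0]],
  [[0,0.002,-0.0008],[0,0,0]],
  [[0,0.002,-0.0008],[0,0,0]],
])

```text
clock: 23.93
ee_pos: [0.6105, -0.0511, 0.2507]
orientation: [0.123, 0.916, -0.38, -0.048]
force: [-0.2, -1.1, 1.0]
width: 0.0303
gripper_force: 0.5
```

Emit:
drive_tool([
  [[0,0.002,-0.0007],[0,0,0]],
  [[0,0.002,-0.0007],[0,0,0]],
  [[0,0.002,-0.0006],[0,0,0]],
  [[0,0.002,-0.0006],[0,0,0]],
  [[0,0.002,-0.0006],[0,0,0]],
])

```text
clock: 24.35
ee_pos: [0.6129, -0.0422, 0.2457]
orientation: [0.123, 0.916, -0.38, -0.048]
force: [-0.1, 0.0, 0.3]
width: 0.0299
gripper_force: 0.3
```

```bash
cat >> h.py <<'E'
def flap():
    for n in("side","top"):
        im,W=cloud(n); w=cab(W)*1000
        a,b,zz=w[...,0],w[...,1],w[...,2]
        for lo,hi in((80,134),(-134,-60)):
            # top-facing points: edge + inner face; max radius from hinge gives the edge corner
            m=(a>20)&(a<215)&(b<hi)&(b>lo)&(zz>94)&(zz<285); q=w[m]
            if len(q)<20: continue
            r=np.hypot(q[:,0],q[:,2]-90); e=q[(r>180)&(r<192)]
            if len(e)>5: print(n,lo,len(e),"edge ang",np.percentile(np.arctan2(e[:,0],e[:,2]-90),[3,50,97]).round(3),"(outer=max)")
E
python3 - <<'E'
from h import *
where(); flap()
E
```

```text
t 24.35 cab [ 82.   35.  245.7] F [-0.1  0.   0.3] w 0.0299 gf 0.30284105334430933 q [ 0.14  0.66 -0.71  1.53  0.91  1.78  0.58]
side 80 216 edge ang [0.423 0.469 0.521] (outer=max)
side -134 247 edge ang [0.424 0.47  0.519] (outer=max)
top 80 63 edge ang [0.421 0.459 0.516] (outer=max)
```

Emit:
drive_tool([
  [[0,0.0025,-0.0006],[0,0,0]],
  [[0,0.0025,-0.0006],[0,0,0]],
  [[0,0.0025,-0.0005],[0,0,0]],
  [[0,0.0025,-0.0005],[0,0,0]],
  [[0,0.0025,-0.0005],[0,0,0]],
])

```text
clock: 24.87
ee_pos: [0.6158, -0.0318, 0.2387]
orientation: [0.123, 0.916, -0.38, -0.048]
force: [0.1, -0.2, 0.4]
width: 0.0298
gripper_force: 0.2
```

Emit:
drive_tool([
  [[0,0.0025,-0.0004],[0,0,0]],
  [[0,0.0025,-0.0004],[0,0,0]],
  [[0,0.0025,-0.0003],[0,0,0]],
  [[0,0.0025,-0.0003],[0,0,0]],
  [[0,0.0025,-0.0003],[0,0,0]],
])

```text
clock: 25.28
ee_pos: [0.6185, -0.0222, 0.2311]
orientation: [0.123, 0.916, -0.38, -0.048]
force: [0.1, -0.4, -0.6]
width: 0.03
gripper_force: 0.0
```

Emit:
drive_tool([
  [[0,0.0025,-0.0002],[0,0,0]],
  [[0,0.0025,-0.0002],[0,0,0]],
  [[0,0.0025,-0.0001],[0,0,0]],
  [[0,0.0025,0],[0,0,0]],
  [[0,0.0025,0],[0,0,0]],
])

```text
clock: 25.7
ee_pos: [0.6209, -0.0133, 0.2226]
orientation: [0.123, 0.916, -0.38, -0.048]
force: [0.9, -0.6, 0.6]
width: 0.03
gripper_force: 0.0
```

```bash
python3 - <<'E'
from h import *
where(); flap()
print([ (t,np.round(tcp(t,.03)*1000,1)) for t in(.6,.7,.75,.8,.85,.9)])
E
```

```text
t 25.7 cab [112.   35.3 222.6] F [ 0.9 -0.6  0.6] w 0.03 gf 0.0 q [ 0.09  0.71 -0.7   1.51  0.91  1.78  0.53]
side 80 220 edge ang [0.646 0.687 0.745] (outer=max)
side -134 242 edge ang [0.648 0.689 0.748] (outer=max)
top 80 56 edge ang [0.665 0.692 0.76 ] (outer=max)
[(0.6, array([ 86.4,  35. , 242.3])), (0.7, array([100.2,  35. , 232.1])), (0.75, array([106.6,  35. , 226.4])), (0.8, array([112.9,  35. , 220.3])), (0.85, array([119.3,  35. , 213.4])), (0.9, array([125.3,  35. , 206.2]))]
```

```bash
python3 - <<'E'
from h import *
L=[(tcp(t,.030),None,1) for t in np.linspace(.79,1.02,21)[1:]]
plan(L,(wor(tcp(.79,.030)),ori(45,turn=-90)))
print("phase B: open .03->.056")
L=[(tcp(t,g),None,1) for t,g in zip(np.linspace(1.02,1.06,11)[1:],np.minimum(.056,.030+np.arange(1,11)*.0026))]
plan(L,(wor(tcp(1.02,.030)),ori(45,turn=-90)))
E
```

```text
[[[0,0.0022,0],[0,0,0]],[[0,0.0021,0.0001],[0,0,0]],[[0,0.0022,0],[0,0,0]],[[0,0.0021,0.0001],[0,0,0]],[[0,0.0022,0.0002],[0,0,0]]]
[[[0,0.0022,0.0001],[0,0,0]],[[0,0.0021,0.0002],[0,0,0]],[[0,0.0022,0.0002],[0,0,0]],[[0,0.0021,0.0002],[0,0,0]],[[0,0.0022,0.0002],[0,0,0]]]
[[[0,0.0021,0.0003],[0,0,0]],[[0,0.0022,0.0003],[0,0,0]],[[0,0.0021,0.0003],[0,0,0]],[[0,0.0021,0.0004],[0,0,0]],[[0,0.0022,0.0003],[0,0,0]]]
[[[0,0.0021,0.0004],[0,0,0]],[[0,0.0021,0.0004],[0,0,0]],[[0,0.0021,0.0005],[0,0,0]],[[0,0.0021,0.0005],[0,0,0]],[[0,0.0021,0.0004],[0,0,0]]]
phase B: open .03->.056
[[[0,-0.0006,0.0002],[0,0,0]],[[0,-0.0005,0.0002],[0,0,0]],[[0,-0.0006,0.0001],[0,0,0]],[[0,-0.0006,0.0002],[0,0,0]],[[0,-0.0006,0.0002],[0,0,0]]]
[[[0,-0.0005,0.0002],[0,0,0]],[[0,-0.0006,0.0002],[0,0,0]],[[0,-0.0006,0.0002],[0,0,0]],[[0,-0.0005,0.0002],[0,0,0]],[[0,-0.0006,0.0002],[0,0,0]]]
```

Emit:
drive_tool([
  [[0,0.0022,0],[0,0,0]],
  [[0,0.0021,0],[0,0,0]],
  [[0,0.0022,0],[0,0,0]],
  [[0,0.0021,0.0001],[0,0,0]],
  [[0,0.0022,0.0002],[0,0,0]],
])

```text
clock: 26.22
ee_pos: [0.6229, -0.0062, 0.2148]
orientation: [0.123, 0.916, -0.38, -0.048]
force: [-0.4, 0.5, -0.0]
width: 0.0301
gripper_force: 0.2
```

Emit:
drive_tool([
  [[0,0.0022,0.0001],[0,0,0]],
  [[0,0.0021,0.0002],[0,0,0]],
  [[0,0.0022,0.0002],[0,0,0]],
  [[0,0.0021,0.0002],[0,0,0]],
  [[0,0.0022,0.0002],[0,0,0]],
])

```text
clock: 26.63
ee_pos: [0.6248, 0.0005, 0.2065]
orientation: [0.123, 0.916, -0.38, -0.048]
force: [-0.3, 0.9, -0.4]
width: 0.03
gripper_force: 0.2
```

Emit:
drive_tool([
  [[0,0.0021,0.0003],[0,0,0]],
  [[0,0.0022,0.0003],[0,0,0]],
  [[0,0.0021,0.0003],[0,0,0]],
  [[0,0.0021,0.0004],[0,0,0]],
  [[0,0.0022,0.0003],[0,0,0]],
])

```text
clock: 27.05
ee_pos: [0.6265, 0.0067, 0.1978]
orientation: [0.123, 0.916, -0.38, -0.048]
force: [-0.5, -0.2, 0.6]
width: 0.0295
gripper_force: 0.3
```

Emit:
drive_tool([
  [[0,0.0021,0.0004],[0,0,0]],
  [[0,0.0021,0.0004],[0,0,0]],
  [[0,0.0021,0.0005],[0,0,0]],
  [[0,0.0021,0.0005],[0,0,0]],
  [[0,0.0021,0.0004],[0,0,0]],
])

```text
clock: 27.47
ee_pos: [0.6281, 0.0124, 0.1888]
orientation: [0.123, 0.916, -0.38, -0.048]
force: [-0.3, 1.7, -0.9]
width: 0.0304
gripper_force: 0.4
```

```bash
python3 - <<'E'
from h import *
where(); flap(); print(np.round(tcp(1.02,.03)*1000,1))
E
```

```text
t 27.47 cab [138.7  35.6 188.8] F [-0.3  1.7 -0.9] w 0.0304 gf 0.3507603850448504 q [ 0.05  0.76 -0.7   1.49  0.91  1.77  0.48]
side 80 195 edge ang [0.916 0.945 1.017] (outer=max)
side -134 204 edge ang [0.914 0.94  1.022] (outer=max)
top 80 50 edge ang [0.912 0.935 1.008] (outer=max)
[138.3  35.  187.7]
```

Emit:
drive_tool([
  [[0,-0.0022,0],[0,0,0]],
  [[0,-0.0022,0],[0,0,0]],
  [[0,-0.0021,0],[0,0,0]],
  [[0,0,0],[0,0,0]],
  [[0,0,0],[0,0,0]],
], gripper=0.043)

```text
clock: 27.98
ee_pos: [0.6267, 0.0074, 0.1943]
orientation: [0.124, 0.915, -0.38, -0.048]
force: [-1.0, 1.8, -0.6]
width: 0.0421
gripper_force: 0.6
```

Emit:
drive_tool([
  [[0,-0.0022,0],[0,0,0]],
  [[0,-0.0022,0],[0,0,0]],
  [[0,-0.0021,0],[0,0,0]],
  [[0,0,0],[0,0,0]],
  [[0,0,0],[0,0,0]],
], gripper=0.056)

```text
clock: 28.4
ee_pos: [0.6256, 0.0027, 0.1988]
orientation: [0.124, 0.915, -0.38, -0.048]
force: [-0.2, 1.4, -0.8]
width: 0.0555
gripper_force: 0.4
```

```bash
python3 - <<'E'
from h import *
where(); flap(); print(np.round(tcp(1.02,.056)*1000,1))
L=[(tcp(t,.056),ori(45,turn=-90),1) for t in np.linspace(1.02,1.5,31)[1:]]
plan(L,(wor(tcp(1.02,.056)),ori(45,turn=-90)))
E
```

```text
t 28.4 cab [128.7  35.7 198.8] F [-0.2  1.4 -0.8] w 0.0555 gf 0.4120586154749617 q [ 0.06  0.74 -0.7   1.5   0.91  1.77  0.49]
side 80 199 edge ang [0.907 0.935 1.01 ] (outer=max)
side -134 191 edge ang [0.909 0.934 1.006] (outer=max)
top 80 36 edge ang [0.907 0.925 1.009] (outer=max)
[129.1  35.  196.9]
[[[0,0.0029,0.0007],[0,0,0]],[[0,0.0029,0.0008],[0,0,0]],[[0,0.0029,0.0008],[0,0,0]],[[0,0.0029,0.0009],[0,0,0]],[[0,0.0029,0.0009],[0,0,0]]]
[[[0,0.0028,0.0009],[0,0,0]],[[0,0.0029,0.001],[0,0,0]],[[0,0.0028,0.0011],[0,0,0]],[[0,0.0028,0.0011],[0,0,0]],[[0,0.0028,0.0011],[0,0,0]]]
[[[0,0.0027,0.0012],[0,0,0]],[[0,0.0028,0.0012],[0,0,0]],[[0,0.0027,0.0013],[0,0,0]],[[0,0.0027,0.0013],[0,0,0]],[[0,0.0027,0.0013],[0,0,0]]]
[[[0,0.0027,0.0014],[0,0,0]],[[0,0.0026,0.0015],[0,0,0]],[[0,0.0026,0.0014],[0,0,0]],[[0,0.0026,0.0016],[0,0,0]],[[0,0.0026,0.0015],[0,0,0]]]
[[[0,0.0025,0.0016],[0,0,0]],[[0,0.0026,0.0017],[0,0,0]],[[0,0.0025,0.0017],[0,0,0]],[[0,0.0024,0.0017],[0,0,0]],[[0,0.0025,0.0017],[0,0,0]]]
[[[0,0.0024,0.0019],[0,0,0]],[[0,0.0023,0.0018],[0,0,0]],[[0,0.0024,0.0019],[0,0,0]],[[0,0.0023,0.0019],[0,0,0]],[[0,0.0023,0.0019],[0,0,0]]]
```

Emit:
drive_tool([
  [[0,0.0029,0.0007],[0,0,0]],
  [[0,0.0029,0.0008],[0,0,0]],
  [[0,0.0029,0.0008],[0,0,0]],
  [[0,0.0029,0.0009],[0,0,0]],
  [[0,0.0029,0.0009],[0,0,0]],
])

```text
clock: 28.92
ee_pos: [0.6278, 0.0104, 0.1846]
orientation: [0.123, 0.916, -0.38, -0.048]
force: [0.6, 1.0, -1.6]
width: 0.056
gripper_force: 0.4
```

Emit:
drive_tool([
  [[0,0.0028,0.0009],[0,0,0]],
  [[0,0.0029,0.001],[0,0,0]],
  [[0,0.0028,0.0011],[0,0,0]],
  [[0,0.0028,0.0011],[0,0,0]],
  [[0,0.0028,0.0011],[0,0,0]],
])

```text
clock: 29.33
ee_pos: [0.6293, 0.0166, 0.1711]
orientation: [0.123, 0.916, -0.38, -0.048]
force: [0.6, -0.7, -0.8]
width: 0.0561
gripper_force: 0.4
```

Emit:
drive_tool([
  [[0,0.0027,0.0012],[0,0,0]],
  [[0,0.0028,0.0012],[0,0,0]],
  [[0,0.0027,0.0013],[0,0,0]],
  [[0,0.0027,0.0013],[0,0,0]],
  [[0,0.0027,0.0013],[0,0,0]],
])

```text
clock: 29.75
ee_pos: [0.6307, 0.0215, 0.1571]
orientation: [0.123, 0.916, -0.38, -0.048]
force: [-0.2, -0.1, -1.0]
width: 0.056
gripper_force: 0.4
```

Emit:
drive_tool([
  [[0,0.0027,0.0014],[0,0,0]],
  [[0,0.0026,0.0015],[0,0,0]],
  [[0,0.0026,0.0014],[0,0,0]],
  [[0,0.0026,0.0016],[0,0,0]],
  [[0,0.0026,0.0015],[0,0,0]],
])

```text
clock: 30.17
ee_pos: [0.6319, 0.0254, 0.1425]
orientation: [0.123, 0.916, -0.38, -0.048]
force: [-0.2, 1.1, -1.0]
width: 0.0558
gripper_force: 0.5
```

```bash
python3 - <<'E'
from h import *
where(); flap(); print(np.round(tcp(1.34,.056)*1000,1))
L=[(tcp(t,.056),None,1) for t in np.linspace(1.5,1.571,6)[1:]]
plan(L,(wor(tcp(1.5,.056)),ori(45,turn=-90)))
E
```

```text
t 30.17 cab [152.3  35.9 142.5] F [-0.2  1.1 -1. ] w 0.0558 gf 0.4908041004091501 q [ 0.02  0.82 -0.68  1.5   0.93  1.73  0.42]
side 80 146 edge ang [1.226 1.25  1.334] (outer=max)
side -134 122 edge ang [1.226 1.247 1.323] (outer=max)
top 80 31 edge ang [1.233 1.25  1.321] (outer=max)
top -134 59 edge ang [1.232 1.249 1.34 ] (outer=max)
[151.9  35.  141.5]
[[[0,0.002,0.0018],[0,0,0]],[[0,0.002,0.0018],[0,0,0]],[[0,0.0019,0.0018],[0,0,0]],[[0,0.002,0.0018],[0,0,0]],[[0,0.0019,0.0019],[0,0,0]]]
```

Emit:
drive_tool([
  [[0,0.0025,0.0016],[0,0,0]],
  [[0,0.0026,0.0017],[0,0,0]],
  [[0,0.0025,0.0017],[0,0,0]],
  [[0,0.0024,0.0017],[0,0,0]],
  [[0,0.0025,0.0017],[0,0,0]],
])

```text
clock: 30.68
ee_pos: [0.6328, 0.0283, 0.1278]
orientation: [0.123, 0.916, -0.38, -0.048]
force: [-0.5, 0.7, -0.3]
width: 0.0558
gripper_force: 0.7
```

Emit:
drive_tool([
  [[0,0.0024,0.0019],[0,0,0]],
  [[0,0.0023,0.0018],[0,0,0]],
  [[0,0.0024,0.0019],[0,0,0]],
  [[0,0.0023,0.0019],[0,0,0]],
  [[0,0.0023,0.0019],[0,0,0]],
])

```text
clock: 31.1
ee_pos: [0.6333, 0.0298, 0.1128]
orientation: [0.123, 0.916, -0.38, -0.048]
force: [-0.8, 1.2, -0.4]
width: 0.0562
gripper_force: 0.9
```

Emit:
drive_tool([
  [[0,0.0015,0.0014],[0,0,0]],
  [[0,0.0015,0.0014],[0,0,0]],
  [[0,0.0014,0.0013],[0,0,0]],
  [[0,0.0014,0.0013],[0,0,0]],
  [[0,0.0014,0.0013],[0,0,0]],
])

```text
clock: 31.52
ee_pos: [0.6334, 0.0302, 0.1032]
orientation: [0.123, 0.916, -0.38, -0.048]
force: [0.1, 2.0, -1.5]
width: 0.056
gripper_force: 1.1
```

Emit:
drive_tool([
  [[0,0.001,0.0009],[0,0,0]],
  [[0,0.001,0.0009],[0,0,0]],
  [[0,0.001,0.0009],[0,0,0]],
  [[0,0.001,0.0009],[0,0,0]],
  [[0,0,0],[0,0,0]],
])

```text
clock: 31.93
ee_pos: [0.6339, 0.0293, 0.0981]
orientation: [0.124, 0.915, -0.38, -0.047]
force: [0.1, -0.8, -1.3]
width: 0.0558
gripper_force: 0.4
```

```bash
python3 - <<'E'
from h import *
where(); print(np.round(tcp(1.571,.056)*1000,1))
im,W=cloud("side"); w=cab(W)*1000; cv2.imwrite("pics/s6.png",cv2.resize(im[60:310,120:460],None,fx=2,fy=2))
for W in (w,cab(cloud("top")[1])*1000):
    a,b,zz=W[...,0],W[...,1],W[...,2]
    q=W[(a>20)&(a<184)&(abs(b)<135)&(abs(b)>85)&(zz>94)&(zz<125)]
    if len(q)>50: 
        f=np.polyfit(q[:,0],q[:,2],1); print(len(q),"slope",f[0].round(4),"z at edge",np.polyval(f,188).round(1))
E
```

```text
t 31.93 cab [156.5  36.9  98.1] F [ 0.1 -0.8 -1.3] w 0.0558 gf 0.38860326167196035 q [ 0.01  0.88 -0.67  1.51  0.95  1.69  0.38]
[156.9  35.   98.4]
2219 slope -0.0046 z at edge 108.0
1429 slope -0.0059 z at edge 107.2
```

View pics/s6.png

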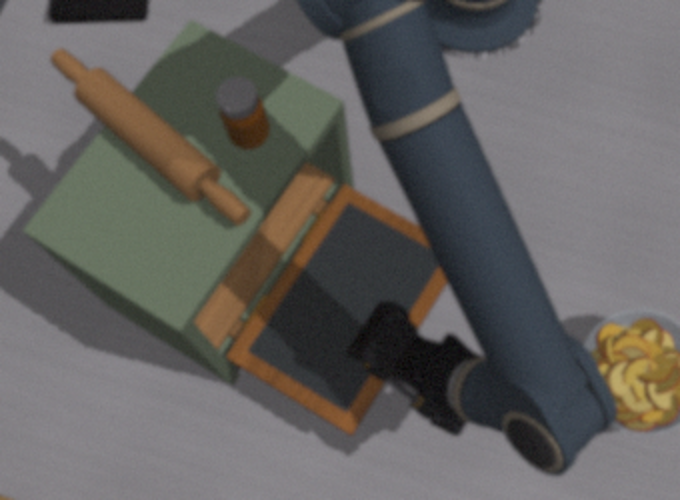

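The flap is level on its supports: in the crop it is the slate rectangle between (240,350) and (445,270), with fitted slope about 0 and its top at z ≈ 108 mm. The bowl, pin and jar are where they were. I'll ease the finger off and back away.

Emit:
drive_tool([
  [[0,0.002,0],[0,0,0]],
  [[0,0.002,0],[0,0,0]],
  [[0,0.001,0],[0,0,0]],
  [[0,0,0],[0,0,0]],
  [[0,0,-0.006],[0,0,0]],
])

```text
clock: 32.45
ee_pos: [0.6352, 0.0366, 0.0981]
orientation: [0.123, 0.915, -0.381, -0.049]
force: [-0.5, -0.3, 0.2]
width: 0.0561
gripper_force: 0.0
```

Emit:
drive_tool([
  [[0,0,-0.012],[0,0,0]],
  [[0,0,-0.015],[0,0,0]],
  [[0,0,-0.02],[0,0,0]],
  [[0,-0.01,-0.02],[0,0,0]],
  [[0,-0.015,-0.02],[0,0,0]],
])

```text
clock: 32.87
ee_pos: [0.6465, 0.0831, 0.1788]
orientation: [0.122, 0.916, -0.379, -0.048]
force: [0.1, 0.4, 0.6]
width: 0.0555
gripper_force: 0.0
```

Emit:
drive_tool([
  [[0,-0.02,-0.02],[0,0,0]],
  [[0,-0.02,-0.02],[0,0,0]],
  [[0,-0.02,-0.02],[0,0,0]],
  [[0,0,0],[0,0,0]],
  [[0,0,0],[0,0,0]],
])

```text
clock: 33.28
ee_pos: [0.6466, 0.0824, 0.2658]
orientation: [0.124, 0.916, -0.378, -0.045]
force: [0.2, 0.9, -0.4]
width: 0.0558
gripper_force: 0.0
```

```bash
python3 - <<'E'
from h import *
where()
S,T=cloud("side"),cloud("top"); cv2.imwrite("pics/t7.png",T[0])
for n,W in(("side",cab(S[1])*1000),("top",cab(T[1])*1000)):
    a,b,zz=W[...,0],W[...,1],W[...,2]
    q=W[(a>20)&(a<184)&(abs(b)<135)&(abs(b)>85)&(zz>94)&(zz<125)]
    if len(q)>50: 
        f=np.polyfit(q[:,0],q[:,2],1); print(len(q),"slope",f[0].round(4),"z at edge",np.polyval(f,188).round(1))
    for nm,m in(("jar",(a>-200)&(a<0)&(zz>365)&(zz<395)),("bowl",(a>380)&(b>-230)&(b<-30)&(zz>50)&(zz<95)),("knobs",(a>189)&(a<210)&(zz<85)&(zz>50)&(abs(abs(b)-100)<25))):
        q=W[m]; print(n,nm,len(q),np.median(q,0).round(1) if len(q) else "")
E
```

```text
t 33.28 cab [211.1  35.5 265.8] F [ 0.2  0.9 -0.4] w 0.0558 gf 0.0 q [-0.07  0.75 -0.69  1.31  0.87  1.92  0.53]
2364 slope -0.0056 z at edge 107.9
side jar 358 [-66.  -67.6 384.3]
side bowl 0 
side knobs 0 
1273 slope -0.0072 z at edge 107.0
top jar 534 [-68.5 -71.8 384.3]
top bowl 3124 [ 469.6 -130.7   69.8]
top knobs 0
```

View pics/t7.png

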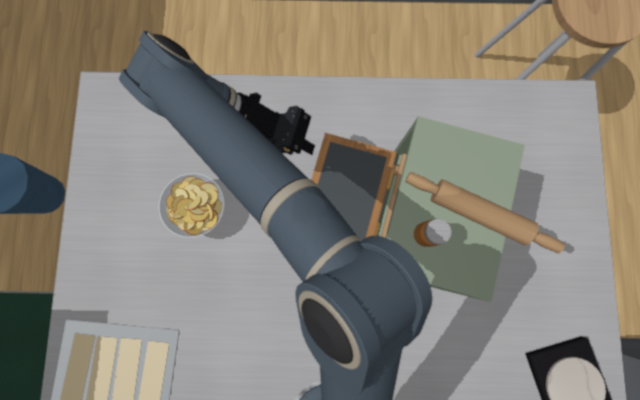

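The top view shows the flap level at (352,180), the bowl at (192,205), the pin and the jar unmoved, and the hand clear at (285,120). The job is done, so I'm handing it in.

```bash
python3 -c "
from station import finish_job
print(finish_job())"
```

```text
the job is handed in; nothing more can be done
None
```

Both supports are pulled out to their stops, the flap was carried down and lies level on them, the bowl, pin and jar are undisturbed, and the job was handed in at about 33 s; the judge's result was not shown.

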